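# Clear the beading place: beads back in their jar, tools on the peg rail

## Robot

A 6-joint arm with a two-finger parallel gripper is mounted at the origin on the work surface. World frame = base frame: x ahead of the robot, y to its left, z up, the work surface at z = 0. Lengths are in m, angles in rad, forces in N, time in s.
With the tool pointing down it reaches from about 0.25 to 0.725 m from the base axis. Payload 9.7 kg.
Tool frame: the origin (TCP) lies on the centre line of the jaws, within the pads' length; the fingertips stand 11 mm ahead of it and the grasp point (between the pads) lies 8 mm behind it; x points along the fingers, y is the direction in which the jaws open and shut, and the axes are right-handed (so a half turn about x gives the same grasp; the last joint's range is limited). The gripper opens to 85 mm and grips with 20 to 120 N. Pads are 22 mm wide; open, the fingers measure 114 mm over their backs; the gripper's body (76 mm by 85 mm) begins 54 mm behind the grasp point. The pads swing forward as they close: fully open they stand 13 mm farther back than shut.
Start: joints at [-1.163, 0.087, 0.176, 1.66, 0, 1.571], TCP at [0.218, -0.505, 0.242] pointing down, gripper open.
Joint ranges: [-3.13, 3.13], [-0.85, 1.81], [-1.15, 1.24], [-2.2, 2.28], [-1.44, 1.52], [-3.14, 3.14]. Speed limits (rad/s): [2.22, 2.22, 2.57, 3.14, 3.14, 3.14].

## Interface

Orientations are given as [roll, pitch, yaw] about the fixed x, y, z axes, in that order (R = Rz(yaw) Ry(pitch) Rx(roll)).
In Python, from bench import r gives the robot as it stands.
- The arm moves only by the shell command python3 -m crank 'ROWS'. ROWS is JSON, one flat list of numbers, 7 for each row, row after row: the turn, a rotation vector about the tool's x, y, z in degrees, then the shift along the tool's x, y, z in m, then the closure, from 0 (fully open) to 1 (shut). A call has exactly 10 rows; each row is the pose to reach, as a shift and turn from the pose commanded when the call began, along the tool's axes at that moment; what a row does not reach only later rows make up. A row lasts 1/12 s, in which the tool goes at most 41.7 mm and 7.16 degrees, less where a joint would pass 70% of its speed; a pose out of reach is approached as far as the arm can. A call with a gripper value outside its range is refused whole. The fingers move at their own pace and stop on an object; the grip force is fixed at half the most. Time passes only in rows, so rows that repeat a pose let the fingers close, or fill a call up. It gives the time, the measured TCP pose, the force and the opening at its end, in the units of the state.
- r.state(): the state, without advancing time (a new reading comes with each control period).
- r.grab_frame(name): name is "scene" or "top" or "wrist"; returns the picture (400x640x3 uint8, red, green, blue); there is no depth.
- r.camera_info(name): a dict with "mtx" (3x3 intrinsics, pixels), "rvec" (rotation vector, rad) and "tvec" (3), from world to camera coordinates, as OpenCV has them. Camera axes: x right, y down, z forward; pixel columns grow to the right and rows downward; lengths in m; the calibration is good to about 2 mm. A picture is of the moment at which its call begins: read the wrist's pose just before it. camera_info takes no time and is no camera call; for the wrist camera it gives the pose at the moment of the call.
- r.finish_job(): hands the job in, once; it reports no verdict.
The state is a dict: "t": time; "joint_pos": joint angles; "joint_vel": joint speeds; "joint_efforts": joint torques, N m; "tcp_pos": TCP position; "tool_rot": TCP orientation; "ft_force": force on the tool from outside, world axes, zero at the start; "wrist_torque": the same for the moment, N m; "grip_width": opening from 0.0 (shut) to 1.0 (fully open).
Only numpy, scipy, OpenCV 4.12 (cv2) and the standard library are available. Lean on these libraries where they do the work, as an engineer would, in place of code of your own. Each camera call takes 0.05 s, during which the arm holds its last target. There are 200 camera calls.

## Task

Clear up the beading place: seat the funnel in the mouth of the glass jar and tip all the beads from the scoop through it into the jar. Hang up everything you used or find lying out by its eye on the rail, each on a peg of its own: the empty scoop, the funnel, and whichever of the shears (by a finger bow), the brush and the flower template are on the table. Leave the jar standing on the table and the other things in their places.

Things in the scene. Friction and masses are not known exactly. Their poses are not given: they have to be found in the camera images.
- rail: fixed pale wood peg rail: a bar 540 mm long (y), 50 mm tall, 24 mm thick, 240 to 290 mm above the table, on two end posts at y = +-255 mm (feet from 25 mm before the bar's front face to 125 mm behind it), open below. Origin on the table under the middle of the bar's front face, which looks along -x to the robot; five pegs 100 mm apart stand out of it
- peg0: peg 0 of 5 (0 at the rail's -y end), a dowel 10 mm across with a round tip, slanting up at 45 degrees towards the robot. Origin where it leaves the bar, 265 mm above the table; z outward along the peg (tip at z = 50 mm), y along the rail, x up and away from the robot
- peg1: peg 1 of 5 (0 at the rail's -y end), a dowel 10 mm across with a round tip, slanting up at 45 degrees towards the robot. Origin where it leaves the bar, 265 mm above the table; z outward along the peg (tip at z = 50 mm), y along the rail, x up and away from the robot
- peg2: peg 2 of 5 (0 at the rail's -y end), a dowel 10 mm across with a round tip, slanting up at 45 degrees towards the robot. Origin where it leaves the bar, 265 mm above the table; z outward along the peg (tip at z = 50 mm), y along the rail, x up and away from the robot
- peg3: peg 3 of 5 (0 at the rail's -y end), a dowel 10 mm across with a round tip, slanting up at 45 degrees towards the robot. Origin where it leaves the bar, 265 mm above the table; z outward along the peg (tip at z = 50 mm), y along the rail, x up and away from the robot
- peg4: peg 4 of 5 (0 at the rail's -y end), a dowel 10 mm across with a round tip, slanting up at 45 degrees towards the robot. Origin where it leaves the bar, 265 mm above the table; z outward along the peg (tip at z = 50 mm), y along the rail, x up and away from the robot
- jar: loose open glass jar, 0.45 kg, 90 mm across, 115 mm tall, its neck 76 mm across outside and 68 mm inside; origin under its centre, z up
- funnel: loose steel funnel, 90 g, standing on its spout: spout 56 mm across (50 inside), 25 mm long, then a cone to 110 mm across at 65 mm height, where a flat tab (22 mm wide across y, 8 thick, mid z = 61 mm) runs along +x from the rim to an eye. Origin at the spout's end, on the axis, z up. Seated, the cone rests in the jar's mouth, spout's end 80 to 84 mm above the jar's underside
- funnel_eye (a point): centre of the eye on the funnel's tab (x = 135, z = 61 mm from the funnel's origin), axes as the funnel's. Eye: 26 mm hole in a flat ring 42 mm across, 8 mm thick. Good grip on the tab: x = -49 mm from here
- scoop_eye (a point): eye centre of the loose aluminium bead scoop, 130 g, 30 mm above its underside, z up. Eye: 26 mm hole in a flat ring 42 mm across, 8 thick, on a wooden handle 20 mm wide (y), 8 thick, along -x (grip at x = -54 mm) to a pan (34 mm walls, no lid) from x = -86 mm, 72 wide, to a pouring lip 71 wide at x = -190, z = -20 mm, the end of a 20 degree ramp. Tipped lip-down 45 degrees or more it empties
- bead0_center (a point): centre of a round white bead 20 mm across, 11 g (4 to 6 of bead0 to bead5 are present, loose in the scoop)
- bead1_center (a point): centre of a round white bead 20 mm across, 11 g (4 to 6 of bead0 to bead5 are present, loose in the scoop)
- bead2_center (a point): centre of a round white bead 20 mm across, 11 g (4 to 6 of bead0 to bead5 are present, loose in the scoop)
- bead3_center (a point): centre of a round white bead 20 mm across, 11 g (4 to 6 of bead0 to bead5 are present, loose in the scoop)
- bead4_center (a point): centre of a round white bead 20 mm across, 11 g (4 to 6 of bead0 to bead5 are present, loose in the scoop)
- bead5_center (a point): centre of a round white bead 20 mm across, 11 g (4 to 6 of bead0 to bead5 are present, loose in the scoop)
- shears_bow_a (a point): loose closed shears (may be absent), 220 g, 217 mm long, 10 mm thick, lying flat: centre of one finger bow's opening, an oval 44 mm (x) by 25 mm (y) in a round bar 10 mm thick, open along z. Blades point along -x. Good grip: the shank, 26 mm wide across y, 10 thick, at x = -55, y = -24, z = 0 mm; blade tips at x = -185, y = -24 mm
- shears_bow_b (a point): the other bow of the shears, at y = -48 mm from the first; same axes (shank at x = -55, y = +24 mm)
- brush_eye (a point): eye centre of a loose wooden clothes brush (may be absent), 140 g, 227 mm long, lying on its bristles, eye 22 mm above its underside, z up. Eye: 26 mm hole in a flat ring 42 mm across, 8 thick, on a handle 22 mm wide (y), 12 thick, along -x (good grip at x = -58 mm); beyond x = -88 mm the back, 52 wide, to x = -206 mm
- template_eye (a point): eye centre of a loose flower-shaped cutting template (may be absent) of 10 mm plywood, 70 g, 177 mm long, lying flat, z up. Eye: 26 mm hole in a flat ring 42 mm across, on a shank 26 mm wide (y) along -x (good grip at x = -59 mm); then a five-lobed flower 80 mm across centred at x = -115 mm
- tin: bystander: round steel pin tin, 68 mm across, 28 mm tall, under the rail; origin under its centre, z up
- tape: bystander: round white tape measure, 52 mm across, 20 mm tall, under the rail; origin under its centre, z up
- spool: bystander: thread spool, 38 mm across, 52 mm tall; origin under its centre, z up
- glue: bystander: white glue bottle with a red cap, 40 mm across, 110 mm tall; origin under its centre, z up
Things that resemble listed ones, but are neither listed nor needed, are in the scene too. What is shaped like the funnel but blue is not meant.

How it is judged:
On the way, in this order (a step that is already met when the one before it is completed fails the run):
1. the funnel is seated upright in the jar's mouth (horizontal distance between funnel and jar below 0.01 m and z of funnel in the frame of jar below 0.09 m and angle between funnel's own z axis and vertical below 0.17 rad), for 0.3 s.
2. all the beads are in the jar, with the funnel still seated in it (all of step 1 and horizontal distance between each of bead0_center, bead1_center, bead2_center, bead3_center, bead4_center, bead5_center and jar below 0.045 m and z of bead0_center in the frame of jar between 0 and 0.075 m and z of bead1_center in the frame of jar between 0 and 0.075 m and z of bead2_center in the frame of jar between 0 and 0.075 m and z of bead3_center in the frame of jar between 0 and 0.075 m and z of bead4_center in the frame of jar between 0 and 0.075 m and z of bead5_center in the frame of jar between 0 and 0.075 m), for 0.2 s.
At the end, for the whole second after the job is handed in: All beads in the jar (within 45 mm of its axis, below 75 mm), the jar standing; scoop, funnel and each tool present hang, one to a peg, the peg through the eye (eye centre within 18 mm of the peg axis, 26 mm for a bow, and not beyond the tip), eyes 35 mm apart (horizontal distance between each of bead0_center, bead1_center, bead2_center, bead3_center, bead4_center, bead5_center and jar below 0.045 m and z of bead0_center in the frame of jar between 0 and 0.075 m and z of bead1_center in the frame of jar between 0 and 0.075 m and z of bead2_center in the frame of jar between 0 and 0.075 m and z of bead3_center in the frame of jar between 0 and 0.075 m and z of bead4_center in the frame of jar between 0 and 0.075 m and z of bead5_center in the frame of jar between 0 and 0.075 m and angle between jar's own z axis and vertical below 0.1 rad and height (world z) of jar below 0.01 m and ((x of scoop_eye in the frame of peg0 between -0.018 and 0.018 m and y of scoop_eye in the frame of peg0 between -0.018 and 0.018 m and z of scoop_eye in the frame of peg0 between -0.02 and 0.05 m and angle between the z axis of scoop_eye and the z axis of peg0, either way round below 1.2 rad) or (x of scoop_eye in the frame of peg1 between -0.018 and 0.018 m and y of scoop_eye in the frame of peg1 between -0.018 and 0.018 m and z of scoop_eye in the frame of peg1 between -0.02 and 0.05 m and angle between the z axis of scoop_eye and the z axis of peg1, either way round below 1.2 rad) or (x of scoop_eye in the frame of peg2 between -0.018 and 0.018 m and y of scoop_eye in the frame of peg2 between -0.018 and 0.018 m and z of scoop_eye in the frame of peg2 between -0.02 and 0.05 m and angle between the z axis of scoop_eye and the z axis of peg2, either way round below 1.2 rad) or (x of scoop_eye in the frame of peg3 between -0.018 and 0.018 m and y of scoop_eye in the frame of peg3 between -0.018 and 0.018 m and z of scoop_eye in the frame of peg3 between -0.02 and 0.05 m and angle between the z axis of scoop_eye and the z axis of peg3, either way round below 1.2 rad) or (x of scoop_eye in the frame of peg4 between -0.018 and 0.018 m and y of scoop_eye in the frame of peg4 between -0.018 and 0.018 m and z of scoop_eye in the frame of peg4 between -0.02 and 0.05 m and angle between the z axis of scoop_eye and the z axis of peg4, either way round below 1.2 rad)) and ((x of funnel_eye in the frame of peg0 between -0.018 and 0.018 m and y of funnel_eye in the frame of peg0 between -0.018 and 0.018 m and z of funnel_eye in the frame of peg0 between -0.02 and 0.05 m and angle between the z axis of funnel_eye and the z axis of peg0, either way round below 1.2 rad) or (x of funnel_eye in the frame of peg1 between -0.018 and 0.018 m and y of funnel_eye in the frame of peg1 between -0.018 and 0.018 m and z of funnel_eye in the frame of peg1 between -0.02 and 0.05 m and angle between the z axis of funnel_eye and the z axis of peg1, either way round below 1.2 rad) or (x of funnel_eye in the frame of peg2 between -0.018 and 0.018 m and y of funnel_eye in the frame of peg2 between -0.018 and 0.018 m and z of funnel_eye in the frame of peg2 between -0.02 and 0.05 m and angle between the z axis of funnel_eye and the z axis of peg2, either way round below 1.2 rad) or (x of funnel_eye in the frame of peg3 between -0.018 and 0.018 m and y of funnel_eye in the frame of peg3 between -0.018 and 0.018 m and z of funnel_eye in the frame of peg3 between -0.02 and 0.05 m and angle between the z axis of funnel_eye and the z axis of peg3, either way round below 1.2 rad) or (x of funnel_eye in the frame of peg4 between -0.018 and 0.018 m and y of funnel_eye in the frame of peg4 between -0.018 and 0.018 m and z of funnel_eye in the frame of peg4 between -0.02 and 0.05 m and angle between the z axis of funnel_eye and the z axis of peg4, either way round below 1.2 rad)) and ((x of shears_bow_a in the frame of peg0 between -0.026 and 0.026 m and y of shears_bow_a in the frame of peg0 between -0.026 and 0.026 m and z of shears_bow_a in the frame of peg0 between -0.02 and 0.05 m and angle between the z axis of shears_bow_a and the z axis of peg0, either way round below 1.2 rad) or (x of shears_bow_a in the frame of peg1 between -0.026 and 0.026 m and y of shears_bow_a in the frame of peg1 between -0.026 and 0.026 m and z of shears_bow_a in the frame of peg1 between -0.02 and 0.05 m and angle between the z axis of shears_bow_a and the z axis of peg1, either way round below 1.2 rad) or (x of shears_bow_a in the frame of peg2 between -0.026 and 0.026 m and y of shears_bow_a in the frame of peg2 between -0.026 and 0.026 m and z of shears_bow_a in the frame of peg2 between -0.02 and 0.05 m and angle between the z axis of shears_bow_a and the z axis of peg2, either way round below 1.2 rad) or (x of shears_bow_a in the frame of peg3 between -0.026 and 0.026 m and y of shears_bow_a in the frame of peg3 between -0.026 and 0.026 m and z of shears_bow_a in the frame of peg3 between -0.02 and 0.05 m and angle between the z axis of shears_bow_a and the z axis of peg3, either way round below 1.2 rad) or (x of shears_bow_a in the frame of peg4 between -0.026 and 0.026 m and y of shears_bow_a in the frame of peg4 between -0.026 and 0.026 m and z of shears_bow_a in the frame of peg4 between -0.02 and 0.05 m and angle between the z axis of shears_bow_a and the z axis of peg4, either way round below 1.2 rad) or (x of shears_bow_b in the frame of peg0 between -0.026 and 0.026 m and y of shears_bow_b in the frame of peg0 between -0.026 and 0.026 m and z of shears_bow_b in the frame of peg0 between -0.02 and 0.05 m and angle between the z axis of shears_bow_b and the z axis of peg0, either way round below 1.2 rad) or (x of shears_bow_b in the frame of peg1 between -0.026 and 0.026 m and y of shears_bow_b in the frame of peg1 between -0.026 and 0.026 m and z of shears_bow_b in the frame of peg1 between -0.02 and 0.05 m and angle between the z axis of shears_bow_b and the z axis of peg1, either way round below 1.2 rad) or (x of shears_bow_b in the frame of peg2 between -0.026 and 0.026 m and y of shears_bow_b in the frame of peg2 between -0.026 and 0.026 m and z of shears_bow_b in the frame of peg2 between -0.02 and 0.05 m and angle between the z axis of shears_bow_b and the z axis of peg2, either way round below 1.2 rad) or (x of shears_bow_b in the frame of peg3 between -0.026 and 0.026 m and y of shears_bow_b in the frame of peg3 between -0.026 and 0.026 m and z of shears_bow_b in the frame of peg3 between -0.02 and 0.05 m and angle between the z axis of shears_bow_b and the z axis of peg3, either way round below 1.2 rad) or (x of shears_bow_b in the frame of peg4 between -0.026 and 0.026 m and y of shears_bow_b in the frame of peg4 between -0.026 and 0.026 m and z of shears_bow_b in the frame of peg4 between -0.02 and 0.05 m and angle between the z axis of shears_bow_b and the z axis of peg4, either way round below 1.2 rad)) and ((x of brush_eye in the frame of peg0 between -0.018 and 0.018 m and y of brush_eye in the frame of peg0 between -0.018 and 0.018 m and z of brush_eye in the frame of peg0 between -0.02 and 0.05 m and angle between the z axis of brush_eye and the z axis of peg0, either way round below 1.2 rad) or (x of brush_eye in the frame of peg1 between -0.018 and 0.018 m and y of brush_eye in the frame of peg1 between -0.018 and 0.018 m and z of brush_eye in the frame of peg1 between -0.02 and 0.05 m and angle between the z axis of brush_eye and the z axis of peg1, either way round below 1.2 rad) or (x of brush_eye in the frame of peg2 between -0.018 and 0.018 m and y of brush_eye in the frame of peg2 between -0.018 and 0.018 m and z of brush_eye in the frame of peg2 between -0.02 and 0.05 m and angle between the z axis of brush_eye and the z axis of peg2, either way round below 1.2 rad) or (x of brush_eye in the frame of peg3 between -0.018 and 0.018 m and y of brush_eye in the frame of peg3 between -0.018 and 0.018 m and z of brush_eye in the frame of peg3 between -0.02 and 0.05 m and angle between the z axis of brush_eye and the z axis of peg3, either way round below 1.2 rad) or (x of brush_eye in the frame of peg4 between -0.018 and 0.018 m and y of brush_eye in the frame of peg4 between -0.018 and 0.018 m and z of brush_eye in the frame of peg4 between -0.02 and 0.05 m and angle between the z axis of brush_eye and the z axis of peg4, either way round below 1.2 rad)) and ((x of template_eye in the frame of peg0 between -0.018 and 0.018 m and y of template_eye in the frame of peg0 between -0.018 and 0.018 m and z of template_eye in the frame of peg0 between -0.02 and 0.05 m and angle between the z axis of template_eye and the z axis of peg0, either way round below 1.2 rad) or (x of template_eye in the frame of peg1 between -0.018 and 0.018 m and y of template_eye in the frame of peg1 between -0.018 and 0.018 m and z of template_eye in the frame of peg1 between -0.02 and 0.05 m and angle between the z axis of template_eye and the z axis of peg1, either way round below 1.2 rad) or (x of template_eye in the frame of peg2 between -0.018 and 0.018 m and y of template_eye in the frame of peg2 between -0.018 and 0.018 m and z of template_eye in the frame of peg2 between -0.02 and 0.05 m and angle between the z axis of template_eye and the z axis of peg2, either way round below 1.2 rad) or (x of template_eye in the frame of peg3 between -0.018 and 0.018 m and y of template_eye in the frame of peg3 between -0.018 and 0.018 m and z of template_eye in the frame of peg3 between -0.02 and 0.05 m and angle between the z axis of template_eye and the z axis of peg3, either way round below 1.2 rad) or (x of template_eye in the frame of peg4 between -0.018 and 0.018 m and y of template_eye in the frame of peg4 between -0.018 and 0.018 m and z of template_eye in the frame of peg4 between -0.02 and 0.05 m and angle between the z axis of template_eye and the z axis of peg4, either way round below 1.2 rad)) and distance between scoop_eye and funnel_eye above 0.035 m and distance between each of scoop_eye, funnel_eye and shears_bow_a above 0.035 m and distance between each of scoop_eye, funnel_eye and shears_bow_b above 0.035 m and distance between each of scoop_eye, funnel_eye, shears_bow_a, shears_bow_b and brush_eye above 0.035 m and distance between each of scoop_eye, funnel_eye, shears_bow_a, shears_bow_b, brush_eye and template_eye above 0.035 m); the robot touches nothing.
It fails at once if a bystander (tin, tape measure, thread spool, glue bottle) is pushed more than 4 cm from its place or knocked over (distance of any of tin, tape, spool, glue from where it was at the start of the episode above 0.04 m or angle between any of tin, tape, spool, glue's own z axis and vertical above 0.6 rad).
It fails at once if the jar is tipped over (angle between jar's own z axis and vertical above 0.6 rad).
Of shears, brush, template only 1 to 3 are there at a start; the rules pass over those that are not, and their reading is None.
Of bead0, bead1, bead2, bead3, bead4, bead5 only 4 to 6 are there at a start; the rules pass over those that are not, and their reading is None.
At some moment in a run one of shears, brush, template may be knocked a few centimetres aside while the robot is not near it.
It also fails if it takes over 210 s, if anything falls off the work surface, if the arm or the gripper's body presses on something with over 40 N, if the wrist force passes 120 N, or if a joint passes its speed limit or range.

## Working session

There is one attempt and no reset: what is moved stays moved. The work goes in short steps, Python scripts to look and compute and a shell command to move; the robot and the scene stay as the last step left them, time stands still between calls to the robot, and variables do not carry over. Pictures are saved under pics/ and viewed, about 12 in all and at most 16, crops included, and the job is handed in when it is done.

```bash
ls; mkdir -p pics
python3 - <<'E'
from bench import r
import cv2,numpy as np
print(r.state())
for n in ["scene","top"]:
    i=r.camera_info(n); print(n,i)
    im=r.grab_frame(n); cv2.imwrite(f"pics/{n}0.png",cv2.resize(im[:,:,::-1],(800,500),interpolation=cv2.INTER_CUBIC))
E
```

```text
pics
{'t': 0.0, 'joint_pos': array([-1.16299168e+00,  8.74451759e-02,  1.75105510e-01,  1.65976663e+00,
       -3.68149339e-06,  1.57081171e+00]), 'joint_vel': array([-0.00086074, -0.0012928 ,  0.00079912,  0.00047745, -0.0011513 ,
       -0.00099186]), 'joint_efforts': array([ 2.78062789e-04, -5.20390248e+01,  4.64803934e+01,  1.64495234e-02,
       -1.57260155e-05, -8.35912140e-07]), 'tcp_pos': array([ 0.2180424 , -0.50470272,  0.24157655]), 'tool_rot': array([-1.5679706 ,  1.56948635,  1.98141132]), 'ft_force': array([ 0.56212932,  0.07439126, -0.90687697]), 'wrist_torque': array([-0.0067228 ,  0.00405486, -0.02818227]), 'grip_width': 0.9994485516368365}
scene {'mtx': array([[495.88491389,   0.        , 325.75993145],
       [  0.        , 495.88491389, 205.00489076],
       [  0.        ,   0.        ,   1.        ]]), 'rvec': array([ 0.67063833,  2.54040021, -1.2395757 ]), 'tvec': array([0.40358772, 0.02930355, 1.76402161])}
top {'mtx': array([[403.12919108,   0.        , 322.88770888],
       [  0.        , 403.12919108, 200.1448242 ],
       [  0.        ,   0.        ,   1.        ]]), 'rvec': array([ 2.13289149, -2.07315496,  0.22890336]), 'tvec': array([-0.07723276,  0.4564705 ,  1.55399195])}
```

View pics/scene0.png

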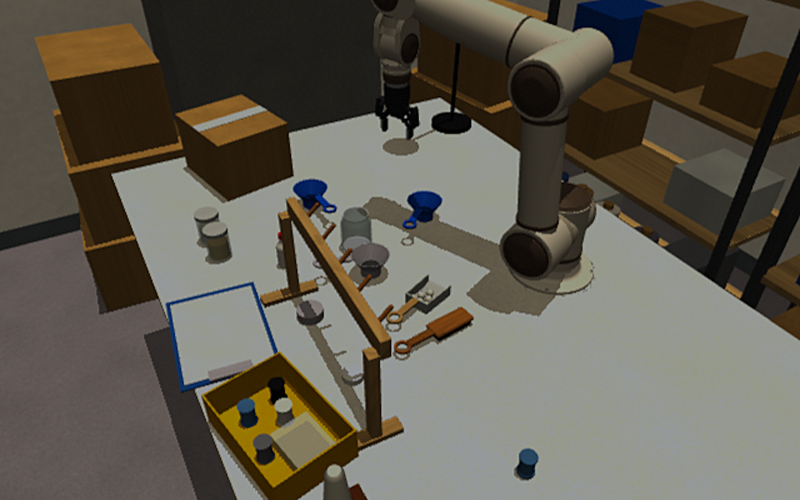

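View pics/top0.png

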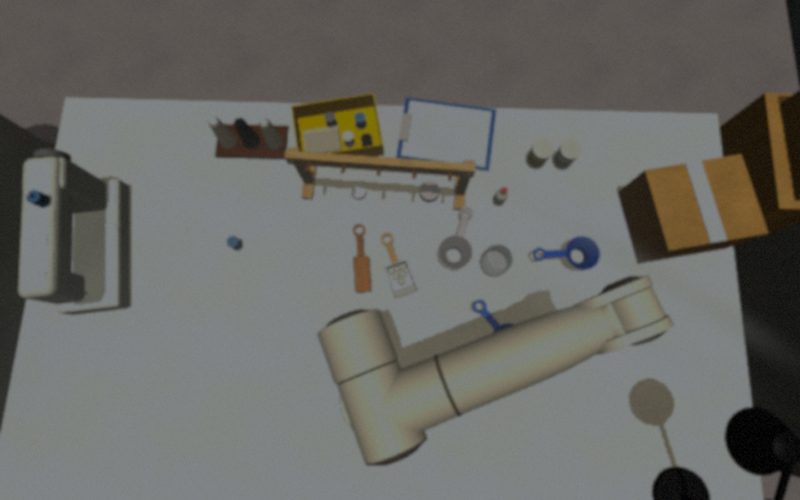

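The grey steel funnel is at top (455,252), with its eye at (464,214). The jar is at (496,260), the scoop and its beads at (400,278) with the eye at (388,240), and the brush at (361,265) with the eye at (359,230). Blue funnels at (580,252) and (490,315) could be mistaken for the wanted one and are rejected. I see no shears or template. The two rings under the rail are the tape and the tin. I'll check this in one enlarged crop.

```bash
cat > h.py <<'E'
import numpy as np,cv2
from bench import r
from scipy.spatial.transform import Rotation as R
def ray(cam,uv,info=None):
    i=info or r.camera_info(cam); M=cv2.Rodrigues(i["rvec"])[0]
    p=cv2.undistortPoints(np.float64([[uv]]),i["mtx"],None)[0,0]
    return -M.T@i["tvec"], M.T@np.array([p[0],p[1],1])
def onz(cam,uv,z,info=None):
    c,d=ray(cam,uv,info); return (c+d*(z-c[2])/d[2]).round(4)
def proj(cam,P,info=None):
    i=info or r.camera_info(cam); return cv2.projectPoints(np.float64(P).reshape(-1,1,3),i["rvec"],i["tvec"],i["mtx"],None)[0][:,0].round(1)
def pose():
    s=r.state(); return s["tcp_pos"],R.from_euler("xyz",s["tool_rot"])
def goto(p,rot):
    """shift (tool axes) and rotvec deg from now"""
    a,q=pose(); print("turn",(q.inv()*rot).as_rotvec(degrees=True).round(1),"shift",q.inv().apply(np.array(p)-a).round(4))
def crop(im,x0,y0,w,h,name,s):
    o=cv2.resize(im[y0:y0+h,x0:x0+w,::-1],None,fx=s,fy=s,interpolation=cv2.INTER_CUBIC)
    o=cv2.convertScaleAbs(o,alpha=1.5,beta=0)
    cv2.imwrite("pics/"+name,o)
E
python3 - <<'E'
from h import *
im=r.grab_frame("top"); np.save("top.npy",im); crop(im,220,110,200,145,"topc.png",4)
sc=r.grab_frame("scene"); np.save("scene.npy",sc)
print(pose()[1].as_matrix().round(2))
E
```

```text
[[-0.    0.4  -0.92]
 [ 0.   -0.92 -0.4 ]
 [-1.   -0.   -0.  ]]
```

View pics/topc.png

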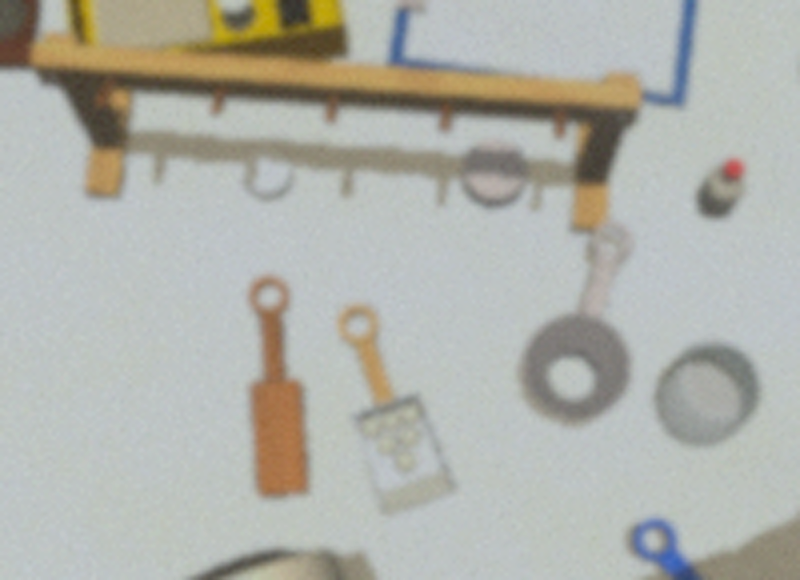

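The crop confirms the choice: grey funnel with its rim centre at crop (575,369) and eye at (608,245), jar at (707,392), scoop eye at (358,326), brush eye at (269,297). The peg tips show at (120..558, 100..130).

Run:
```python
from h import *
c=lambda x,y:(220+x/4,110+y/4)
for n,p,z in [("jar",(705,393),.1),("jarbot",(690,408),.005),("fun rim",(575,369),.065),("spout",(572,378),0.01),("feye",(608,245),.061),("scoop eye",(358,326),.03),("lipmid",(420,498),.01),("lipL",(384,513),.01),("lipR",(456,489),.01),("brush eye",(269,297),.022),("brush end",(283,493),.035),("railL",(35,72),.29),("railR",(638,110),.29)]+[(f"tip{4-k}",q,.30) for k,q in enumerate([(126,106),(217,112),(331,120),(444,129),(558,135)])]+[("tape",(270,178),.02),("tin",(494,174),.028),("glue",(722,185),.1),("blue2",(655,540),.061)]:
    print(n,onz("top",c(*p),z))
```

```text
jar [ 0.4235 -0.3468  0.1   ]
jarbot [ 0.4273 -0.3484  0.005 ]
fun rim [ 0.4513 -0.2255  0.065 ]
spout [ 0.454  -0.2278  0.01  ]
feye [ 0.5806 -0.2582  0.061 ]
scoop eye [ 0.4974 -0.0089  0.03  ]
lipmid [ 0.3268 -0.0764  0.01  ]
lipL [ 0.3107 -0.0409  0.01  ]
lipR [ 0.3369 -0.1123  0.01  ]
brush eye [0.5273 0.0835 0.022 ]
brush end [0.3245 0.0589 0.035 ]
railL [0.6551 0.272  0.29  ]
railR [ 0.6346 -0.2572  0.29  ]
tip4 [0.6217 0.188  0.3   ]
tip3 [0.6184 0.1088 0.3   ]
tip2 [0.6139 0.0098 0.3   ]
tip1 [ 0.6084 -0.0882  0.3   ]
tip0 [ 0.6057 -0.1867  0.3   ]
tape [0.6558 0.0888 0.02  ]
tin [ 0.664  -0.1438  0.028 ]
glue [ 0.6337 -0.366   0.1   ]
blue2 [ 0.2856 -0.304   0.061 ]
```

Plan: grip the funnel's tab, seat the funnel, pour the scoop, then hang funnel, scoop and brush. First I go above the tab.

```bash
cat >> h.py <<'E'
def down(az):  # tool down, tool z azimuth az deg (= minus the object's x)
    z=np.array([np.cos(np.radians(az)),np.sin(np.radians(az)),0]);x=np.array([0,0,-1.]);return R.from_matrix(np.c_[x,np.cross(z,x),z])
E
python3 - <<'E'
from h import *
goto([.52,-.245,.20],down(165.8))
E
```

```text
turn [37.6  0.   0. ] shift [ 0.042  -0.1187 -0.3802]
```

```bash
python3 -m crank '[37.6,0,0,0.0,-0.119,-0.38,0, 37.6,0,0,0.0,-0.119,-0.38,0, 37.6,0,0,0.0,-0.119,-0.38,0, 37.6,0,0,0.0,-0.119,-0.38,0, 37.6,0,0,0.0,-0.119,-0.38,0, 37.6,0,0,0.0,-0.119,-0.38,0, 37.6,0,0,0.0,-0.119,-0.38,0, 37.6,0,0,0.0,-0.119,-0.38,0, 37.6,0,0,0.0,-0.119,-0.38,0, 37.6,0,0,0.0,-0.119,-0.38,0]'
python3 - <<'E'
from h import *
print(r.state()["joint_pos"].round(2))
i=r.camera_info("wrist"); im=r.grab_frame("wrist"); import pickle; pickle.dump((i,im),open("w1.pkl","wb")); crop(im,0,0,640,400,"w1.png",1.25)
print(proj("wrist",[[.4513,-.2255,.065],[.5806,-.2582,.061],[.4235,-.3468,.115]],i))
E
```

```text
t: 1.03
tcp_pos: [0.5202, -0.2439, 0.2423]
tool_rot: [2.585, 1.571, -0.805]
ft_force: [-0.3, -0.5, -0.1]
grip_width: 0.998
[-0.44  0.15  0.24  1.67 -0.    2.95]
[[318.  249.5]
 [317.9 103.2]
 [472.5 272.2]]
```

View pics/w1.png

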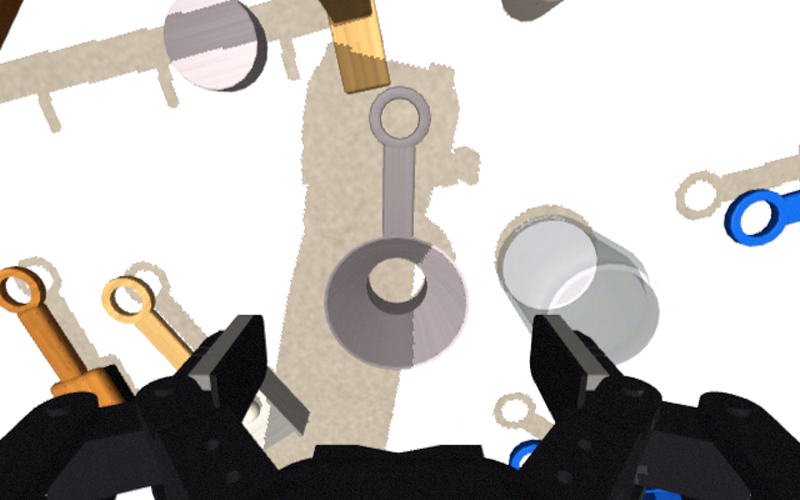

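The wrist view shows the grey funnel with its rim centre at (397,303) and eye at (400,118), the jar mouth at about (603,315) and its bottom at (548,262).

Run:
```python
from h import *; import pickle
i,_=pickle.load(open("w1.pkl","rb"))
for n,p,z in [("rim",(397,303),.065),("spout in",(397,281),.025),("feye",(400,118),.065),("jar mouth",(604,315),.115),("jarbot",(548,262),.004),("scoop eye",(128,298),.034),("brusheye",(18,290),.026)]: print(n,onz("wrist",np.array(p)/1.25,z,i))
goto([.535,-.2465,.053],down(165.8))
```

```text
rim [ 0.4584 -0.2269  0.065 ]
spout in [ 0.461  -0.2275  0.025 ]
feye [ 0.5872 -0.2617  0.065 ]
jar mouth [ 0.4391 -0.3573  0.115 ]
jarbot [ 0.4381 -0.3578  0.004 ]
scoop eye [ 0.5041 -0.0104  0.034 ]
brusheye [0.5314 0.0818 0.026 ]
turn [ 0.2 -0.   0.1] shift [ 0.1882  0.0047 -0.0117]
```

```bash
python3 -m crank '[1,0,0,0.04,0,-0.022,0, 1,0,0,0.08,0,-0.022,0, 1,0,0,0.11,0,-0.022,0, 1,0,0,0.14,0,-0.022,0, 1,0,0,0.16,0,-0.022,0.2, 1,0,0,0.175,0,-0.022,0.2, 1,0,0,0.185,0,-0.022,0.2, 1,0,0,0.189,0,-0.022,0.2, 1,0,0,0.189,0,-0.022,0.2, 1,0,0,0.189,0,-0.022,0.2]' && python3 -m crank '[0,0,0,0,0,0,0.5, 0,0,0,0,0,0,0.7, 0,0,0,0,0,0,1, 0,0,0,0,0,0,1, 0,0,0,0,0,0,1, 0,0,0,0,0,0,1, 0,0,0,0,0,0,1, 0,0,0,0,0,0,1, 0,0,0,0,0,0,1, 0,0,0,0,0,0,1]'
```

```text
t: 1.92
tcp_pos: [0.5407, -0.2513, 0.0542]
tool_rot: [2.978, 1.57, -0.429]
ft_force: [0.8, 0.2, -0.1]
grip_width: 0.799
t: 2.75
tcp_pos: [0.5407, -0.2512, 0.0537]
tool_rot: [2.955, 1.57, -0.453]
ft_force: [3.1, -1.1, 4.6]
grip_width: 0.245
```

```bash
python3 -m crank '[0,0,0,-0.03,0,0,1, 0,0,0,-0.06,0,0,1, 0,0,0,-0.09,0,0,1, 0,0,0,-0.12,0,0,1, 0,0,0,-0.15,0.0,-0.0,1, 0,0,0,-0.15,0.03,-0.005,1, 0,0,0,-0.15,0.065,-0.01,1, 0,0,0,-0.15,0.1,-0.014,1, 0,0,0,-0.15,0.12,-0.014,1, 0,0,0,-0.15,0.131,-0.014,1]' && python3 -m crank '[0,0,0,0,0,0,1, 0,0,0,0,0,0,1, 0,0,0,0,0,0,1, 0,0,0,0,0,0,1, 0,0,0,0,0,0,1, 0,0,0,0,0,0,1, 0,0,0,0,0,0,1, 0,0,0,0,0,0,1, 0,0,0,0,0,0,1, 0,0,0,0,0,0,1]'
python3 - <<'E'
from h import *
i=r.camera_info("wrist"); im=r.grab_frame("wrist"); import pickle; pickle.dump((i,im),open("w2.pkl","wb")); crop(im,0,0,640,400,"w2.png",1.25)
E
```

```text
t: 3.58
tcp_pos: [0.5182, -0.3832, 0.202]
tool_rot: [-0.239, 1.569, 2.635]
ft_force: [-0.4, 0.8, -1.2]
grip_width: 0.238
t: 4.42
tcp_pos: [0.5194, -0.3811, 0.2033]
tool_rot: [0.929, 1.571, -2.479]
ft_force: [-0.8, -0.4, -0.9]
grip_width: 0.242
```

View pics/w2.png

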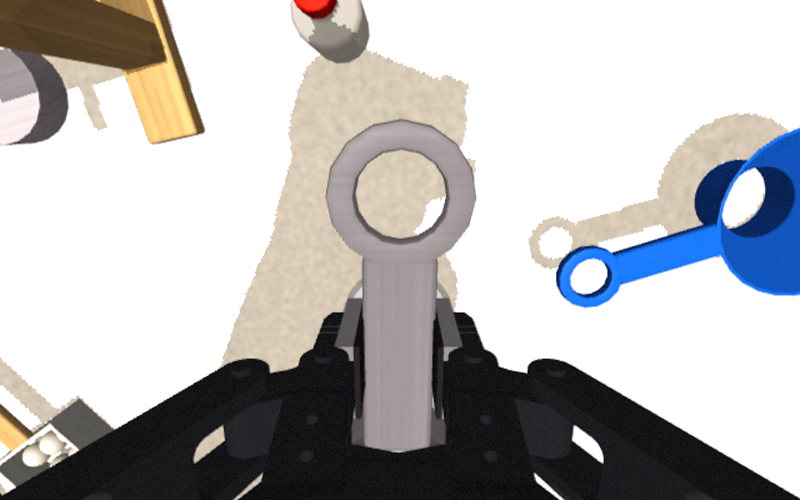

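The ring held in the gripper has its hole centre at (401,196), and the tab runs straight along the tool. I see no obstruction.

Run:
```python
from h import *; import pickle
i,_=pickle.load(open("w2.pkl","rb"))
p,q=pose(); z=q.as_matrix()[:,2]
e=onz("wrist",np.array([401,196.])/1.25,p[2]+.012,i); print(p,e,z.round(3), "axis",e+.135*z, "tcp->eye in tool",q.inv().apply(e-p))
print("move",q.inv().apply(np.array([.4385,-.3575,0])-(e+.135*z)))
```

```text
[ 0.51939139 -0.381099    0.20326907] [ 0.5661 -0.394   0.2153] [-0.965  0.263  0.   ] axis [ 0.43584744 -0.35851378  0.21530237] tcp->eye in tool [-0.01203178  0.0001691  -0.048457  ]
move [ 0.21530237 -0.00166905 -0.00229656]
```

```bash
python3 -m crank '[0,0,0,0,-0.0015,-0.002,1, 0,0,0,0.01,-0.0015,-0.002,1, 0,0,0,0.02,-0.0015,-0.002,1, 0,0,0,0.03,-0.0015,-0.002,1, 0,0,0,0.04,-0.0015,-0.002,1, 0,0,0,0.048,-0.0015,-0.002,1, 0,0,0,0.055,-0.0015,-0.002,1, 0,0,0,0.06,-0.0015,-0.002,1, 0,0,0,0.064,-0.0015,-0.002,1, 0,0,0,0.066,-0.0015,-0.002,1]'; python3 -m crank '[0,0,0,0.001,0,0,1, 0,0,0,0.001,0,0,1, 0,0,0,0.002,0,0,1, 0,0,0,0.002,0,0,1, 0,0,0,0.002,0,0,1, 0,0,0,0.002,0,0,1, 0,0,0,0.002,0,0,1, 0,0,0,0.002,0,0,1, 0,0,0,0.002,0,0,1, 0,0,0,0.002,0,0,1]'
```

```text
t: 5.3
tcp_pos: [0.5215, -0.3803, 0.137]
tool_rot: [0.941, 1.57, -2.466]
ft_force: [-1.2, -1.4, 2.3]
grip_width: 0.241
t: 6.13
tcp_pos: [0.5218, -0.3802, 0.1354]
tool_rot: [2.594, 1.571, -0.813]
ft_force: [-1.3, -1.0, 3.3]
grip_width: 0.24
```

```bash
python3 -m crank '[0,0,0,0,0,0,0.7, 0,0,0,0,0,0,0.5, 0,0,0,0,0,0,0.3, 0,0,0,0,0,0,0.3, 0,0,0,0,0,0,0.3, 0,0,0,-0.005,0,0,0.2, 0,0,0,-0.03,0,0,0.1, 0,0,0,-0.07,0,0,0, 0,0,0,-0.11,0,0,0, 0,0,0,-0.15,0,0,0]' && python3 -m crank '[0,0,0,-0.015,0,0,0, -7,0,0,-0.015,-0.02,0.01,0, -14,0,0,-0.015,-0.06,0.03,0, -21,0,0,-0.015,-0.1,0.05,0, -28,0,0,-0.015,-0.14,0.07,0, -35,0,0,-0.015,-0.18,0.09,0, -42,0,0,-0.015,-0.22,0.11,0, -49,0,0,-0.015,-0.26,0.13,0, -56,0,0,-0.015,-0.29,0.145,0, -63,0,0,-0.015,-0.32,0.158,0]' && python3 -m crank '[-7,0,0,0,0,0,0, -14,0,0,0,0,0,0, -21,0,0,0,0,0,0, -28,0,0,0,0,0,0, -35,0,0,0,0,0,0, -42,0,0,0,0,0,0, -49,0,0,0,0,0,0, -56,0,0,0,0,0,0, -63,0,0,0,0,0,0, -70,0,0,0,0,0,0]' && python3 -m crank '[-7,0,0,0,0,0,0, -14,0,0,0,0,0,0, -21,0,0,0,0,0,0, -28,0,0,0,0,0,0, -35,0,0,0,0,0,0, -42,0,0,0,0,0,0, -49,0,0,0,0,0,0, -56,0,0,0,0,0,0, -63,0,0,0,0,0,0, -70,0,0,0,0,0,0]'
python3 - <<'E'
from h import *
print(r.state()["joint_pos"].round(2),pose()[0],pose()[1].as_matrix().round(3)[:,2])
i=r.camera_info("wrist"); im=r.grab_frame("wrist"); import pickle; pickle.dump((i,im),open("w3.pkl","wb")); crop(im,0,0,640,400,"w3.png",1.25)
E
```

```text
t: 6.97
tcp_pos: [0.5212, -0.3798, 0.2873]
tool_rot: [-1.866, 1.571, 1.009]
ft_force: [0.8, -1.0, 0.3]
grip_width: 1.001
t: 7.8
tcp_pos: [0.4524, -0.0295, 0.301]
tool_rot: [2.291, 1.57, -0.011]
ft_force: [1.3, 0.4, -0.5]
grip_width: 1.0
t: 8.63
tcp_pos: [0.4535, -0.0311, 0.3008]
tool_rot: [1.137, 1.57, 0.057]
ft_force: [0.5, 0.0, -0.3]
grip_width: 1.001
t: 9.47
tcp_pos: [0.4535, -0.0311, 0.3008]
tool_rot: [-0.014, 1.57, 0.128]
ft_force: [0.4, 0.4, 0.6]
grip_width: 0.996
[-0.07 -0.11  0.1   1.78  0.   -0.21] [ 0.45348001 -0.03106814  0.30081466] [0.99  0.141 0.001]
```

View pics/w3.png

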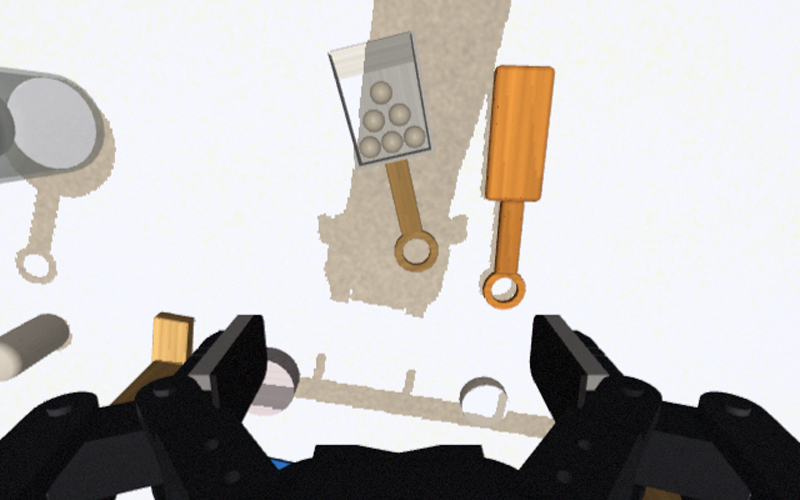

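The six beads show in the scoop, with the scoop eye at (416,251), pan end of the handle at (397,162) and lip middle at (370,43). The brush eye is at (503,290) and its end at (525,67).

Run:
```python
from h import *; import pickle
i,_=pickle.load(open("w3.pkl","rb")); s=lambda x,y:np.array([x,y])/1.25
e=onz("wrist",s(416,251),.032,i); h=onz("wrist",s(397,163),.034,i); l=onz("wrist",s(370,43),.012,i)
b=onz("wrist",s(503.5,290),.025,i); be=onz("wrist",s(525,67),.04,i); bh=onz("wrist",s(513,202),.03,i)
az=lambda a,b:np.degrees(np.arctan2(*(a-b)[1::-1]))
print("scoop",e,h,l,az(e,h),az(e,l),np.hypot(*(e-l)[:2])); print("brush",b,be,az(b,be),az(b,bh),np.hypot(*(b-be)[:2]))
a=np.radians(az(e,l)); u=np.array([np.cos(a),np.sin(a),0]); g=e-.054*u; g[2]=.022; print(g)
goto(g,down(np.degrees(a)))
```

```text
scoop [ 0.502  -0.0066  0.032 ] [ 0.4234 -0.0358  0.034 ] [ 0.3266 -0.0734  0.012 ] 20.3800955843363 20.849024327278922 0.18768963743371664
brush [0.5313 0.085  0.025 ] [0.3305 0.0576 0.04  ] 7.77025920295462 6.899506995191207 0.20266080035369444
[ 0.45153584 -0.02581896  0.022     ]
turn [-12.2   0.    0. ] shift [ 0.2788  0.0056 -0.0013]
```

```bash
python3 -m crank '[-6,0,0,0.04,0.0055,-0.001,0.2, -12.3,0,0,0.08,0.0055,-0.001,0.2, -12.3,0,0,0.12,0.0055,-0.001,0.2, -12.3,0,0,0.16,0.0055,-0.001,0.2, -12.3,0,0,0.2,0.0055,-0.001,0.2, -12.3,0,0,0.23,0.0055,-0.001,0.2, -12.3,0,0,0.255,0.0055,-0.001,0.2, -12.3,0,0,0.27,0.0055,-0.001,0.2, -12.3,0,0,0.278,0.0055,-0.001,0.2, -12.3,0,0,0.279,0.0055,-0.001,0.2]' && python3 -m crank '[0,0,0,0,0,0,0.3, 0,0,0,0,0,0,0.4, 0,0,0,0,0,0,0.5, 0,0,0,0,0,0,0.6, 0,0,0,0,0,0,0.65, 0,0,0,0,0,0,0.7, 0,0,0,0,0,0,0.8, 0,0,0,0,0,0,1, 0,0,0,0,0,0,1, 0,0,0,0,0,0,1]'
```

```text
t: 10.35
tcp_pos: [0.4511, -0.0257, 0.0202]
tool_rot: [2.716, 1.569, 3.065]
ft_force: [0.3, 0.4, 0.9]
grip_width: 0.798
t: 11.18
tcp_pos: [0.4521, -0.0258, 0.0216]
tool_rot: [-0.418, 1.57, -0.068]
ft_force: [0.9, -0.6, 4.1]
grip_width: 0.221
```

Both grips so far are good. Now I lift the scoop and carry it level at a gentle pace. I'll pour with the scoop's x axis at azimuth 60°, which keeps it clear of the rail.

```bash
python3 -m crank '[0,0,0,-0.004,0,0,1, 0,0,0,-0.015,0,0,1, 0,0,0,-0.033,0,0,1, 0,0,0,-0.057,0,0,1, 0,0,0,-0.085,0,0,1, 0,0,0,-0.115,0,0,1, 0,0,0,-0.145,0,0,1, 0,0,0,-0.17,0,0,1, 0,0,0,-0.188,0,0,1, 0,0,0,-0.195,0,0,1]' && python3 -m crank '[0,0,0,-0.005,-0.005,0,1, 0,0,0,-0.005,-0.015,-0.001,1, 0,0,0,-0.005,-0.031,-0.002,1, 0,0,0,-0.005,-0.054,-0.003,1, 0,0,0,-0.005,-0.08,-0.005,1, 0,0,0,-0.005,-0.108,-0.007,1, 0,0,0,-0.005,-0.136,-0.009,1, 0,0,0,-0.005,-0.162,-0.011,1, 0,0,0,-0.005,-0.184,-0.012,1, 0,0,0,-0.005,-0.198,-0.013,1]' && python3 -m crank '[-1,0,0,0,-0.008,0,1, -3,0,0,0,-0.011,0,1, -7,0,0,0,-0.012,0,1, -12,0,0,0,-0.012,0,1, -17,0,0,0,-0.012,0,1, -22,0,0,0,-0.012,0,1, -28,0,0,0,-0.012,0,1, -33,0,0,0,-0.012,0,1, -37,0,0,0,-0.012,0,1, -39,0,0,0,-0.012,0,1]'
python3 - <<'E'
from h import *
print(r.state()["joint_pos"].round(2),pose()[0],pose()[1].as_matrix().round(3)[:,2])
i=r.camera_info("wrist"); im=r.grab_frame("wrist"); import pickle; pickle.dump((i,im),open("w4.pkl","wb")); crop(im,0,0,640,400,"w4.png",1.25)
E
```

```text
t: 12.02
tcp_pos: [0.4524, -0.0258, 0.2197]
tool_rot: [-0.395, 1.567, -0.045]
ft_force: [-0.0, -0.2, -1.9]
grip_width: 0.215
t: 12.85
tcp_pos: [0.5072, -0.2189, 0.2191]
tool_rot: [2.512, 1.568, 2.86]
ft_force: [-0.3, 0.3, -1.6]
grip_width: 0.219
t: 13.68
tcp_pos: [0.5112, -0.2276, 0.22]
tool_rot: [1.627, 1.569, 2.662]
ft_force: [0.7, 0.3, -1.4]
grip_width: 0.217
[-0.42  0.1   0.15  1.62  0.   -1.45] [ 0.5112028  -0.22761545  0.22001193] [ 0.511  0.86  -0.   ]
```

View pics/w4.png

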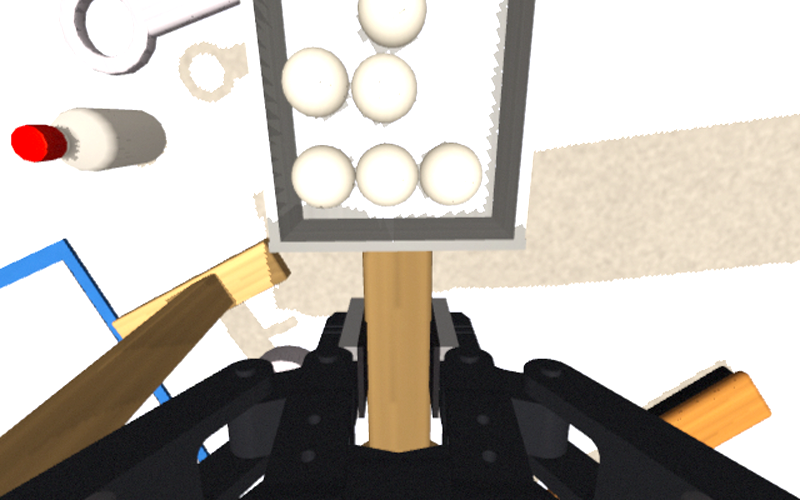

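The scoop sits straight in the jaws and all six beads are inside. The seated funnel's eye shows at about (113,30). I'll check the seating from the eye and from the scene camera.

Run:
```python
from h import *; import pickle
i,_=pickle.load(open("w4.pkl","rb"))
e=onz("wrist",np.array([113,30])/1.25,.147,i); print("eye",e, "axis if az-15",e[:2]-.135*np.array([.966,-.26]))
im=r.grab_frame("scene"); u=proj("scene",[[.4385,-.3575,.147],[.4385,-.3575,.0]]); print(u)
x,y=u[0].astype(int); x0,y0=x-60,y-40; print(x0,y0); crop(im,x0,y0,120,90,"s4.png",6)
P=np.array([[.4385,-.3575,.147]])+[[.055*np.cos(t),.055*np.sin(t),0] for t in np.linspace(0,6.28,9)]
print(((proj("scene",P)-[x0,y0])*6).round(0).tolist())
```

```text
eye [ 0.5611 -0.3781  0.147 ] axis if az-15 [ 0.43069 -0.343  ]
[[282.2 163. ]
 [283.9 196.5]]
222 123
[[275.0, 265.0], [329.0, 290.0], [403.0, 286.0], [451.0, 254.0], [445.0, 215.0], [391.0, 192.0], [321.0, 196.0], [273.0, 226.0], [275.0, 265.0]]
```

View pics/s4.png

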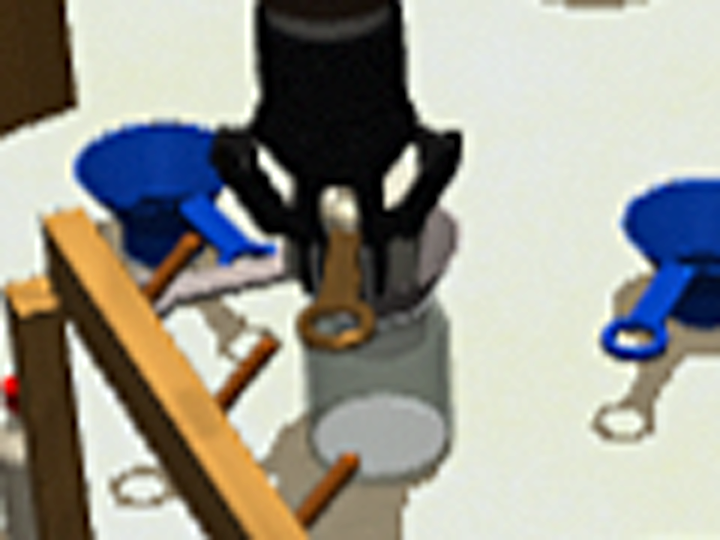

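Run:
```python
from h import *; import pickle
i,_=pickle.load(open("w4.pkl","rb"))
c,d=ray("wrist",np.array([113,28])/1.25,i); print("cam",c)
for z in (.147,.14,.13,.12,.1): print(z,onz("wrist",np.array([113,28])/1.25,z,i), (proj("scene",onz("wrist",np.array([113,28])/1.25,z,i))-[222,123])*6)
print((proj("scene",[[.5686,-.393,.143]])-[222,123])*6)
```

```text
cam [ 0.47667366 -0.28612268  0.35173989]
0.147 [ 0.5606 -0.3787  0.147 ] [[153.  278.4]]
0.14 [ 0.5634 -0.3818  0.14  ] [[147.6 287.4]]
0.13 [ 0.5675 -0.3864  0.13  ] [[139.2 300. ]]
0.12 [ 0.5716 -0.3909  0.12  ] [[131.4 312. ]]
0.1 [ 0.5798 -0.3999  0.1   ] [[115.2 336.6]]
[[131.4 276. ]]
```

```bash
python3 -m crank '[0,0,0,0,0.003,0,1, 0,0,0,0,0.01,0,1, 0,0,0,0,0.02,0,1, 0,0,0,0,0.034,0,1, 0,0,0,0,0.05,0,1, 0,0,0,0,0.066,0,1, 0,0,0,0,0.082,0,1, 0,0,0,0,0.096,0,1, 0,0,0,0,0.106,0,1, 0,0,0,0,0.11,0,1]'
python3 - <<'E'
from h import *
i=r.camera_info("wrist"); im=r.grab_frame("wrist"); import pickle; pickle.dump((i,im),open("w5.pkl","wb"))
s=r.grab_frame("scene"); a=cv2.resize(im[0:300,0:400,::-1],(800,600)); b=cv2.convertScaleAbs(cv2.resize(s[110:210,210:310,::-1],(300,300),interpolation=cv2.INTER_CUBIC),alpha=1.6)
a[300:,500:]=b; cv2.imwrite("pics/w5.png",a)
E
```

```text
t: 14.62
tcp_pos: [0.4161, -0.1703, 0.2216]
tool_rot: [-1.33, 1.57, -0.3]
ft_force: [0.5, -0.5, -2.1]
grip_width: 0.218
```

View pics/w5.png

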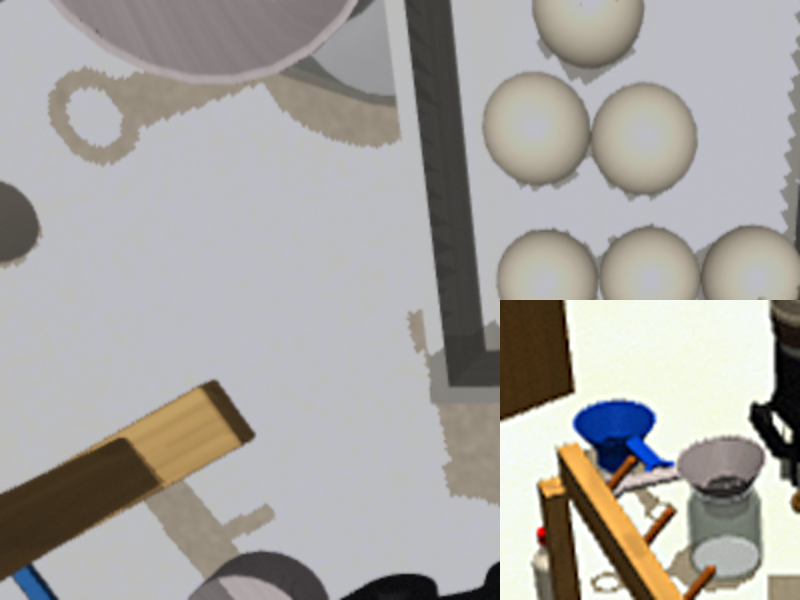

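Run:
```python
from h import *
f=lambda P:((proj("scene",P)-[210,110])*3+[500,300]).round(0)
T=np.linspace(0,6.28,73)
def test(ax,az,tilt):
    Q=R.from_euler("z",az,degrees=True)*R.from_euler("y",tilt,degrees=True)
    o=np.array(ax)
    piv=np.array([0,0,.03])
    g=lambda p:o+[0,0,.082]+piv+Q.apply(np.atleast_2d(p)-piv)
    c=f(g(np.c_[.055*np.cos(T),.055*np.sin(T),0*T+.065])); print(ax,az,tilt,"rim x",c[:,0].min(),c[:,0].max(),"y",c[:,1].min(),c[:,1].max(),"tab",f(g([[.055,0,.061],[.135,0,.061]])).tolist())
for t in (0,5,10): test([.4385,-.3575,0],-15,t)
test([.4385,-.3575,0],-8,0)
B=np.c_[.4385+.045*np.cos(T),-.3575+.045*np.sin(T),0*T]; c=f(B); print("jar bottom",c.min(0),c.max(0))
```

```text
[0.4385, -0.3575, 0] -15 0 rim x 670.0 763.0 y 434.0 485.0 tab [[670.0, 468.0], [601.0, 477.0]]
[0.4385, -0.3575, 0] -15 5 rim x 667.0 761.0 y 434.0 487.0 tab [[668.0, 472.0], [600.0, 486.0]]
[0.4385, -0.3575, 0] -15 10 rim x 666.0 758.0 y 433.0 489.0 tab [[667.0, 476.0], [600.0, 495.0]]
[0.4385, -0.3575, 0] -8 0 rim x 670.0 764.0 y 434.0 485.0 tab [[672.0, 471.0], [604.0, 485.0]]
jar bottom [685. 538.] [758. 582.]
```

```bash
python3 -m crank '[0,0,0,0,0.002,-0.003,1, 0,0,0,0,0.005,-0.01,1, 0,0,0,0,0.01,-0.02,1, 0,0,0,0,0.016,-0.032,1, 0,0,0,0,0.022,-0.045,1, 0,0,0,0,0.028,-0.058,1, 0,0,0,0,0.034,-0.07,1, 0,0,0,0,0.038,-0.08,1, 0,0,0,0,0.04,-0.087,1, 0,0,0,0,0.04,-0.09,1]'
python3 - <<'E'
from h import *
i=r.camera_info("wrist"); im=r.grab_frame("wrist"); import pickle; pickle.dump((i,im),open("w6.pkl","wb"))
cv2.imwrite("pics/w6.png",cv2.resize(im[0:300,0:400,::-1],(800,600)))
E
```

```text
t: 15.55
tcp_pos: [0.3359, -0.2285, 0.2214]
tool_rot: [-2.484, 1.571, -1.455]
ft_force: [0.2, -0.2, -1.6]
grip_width: 0.217
```

View pics/w6.png

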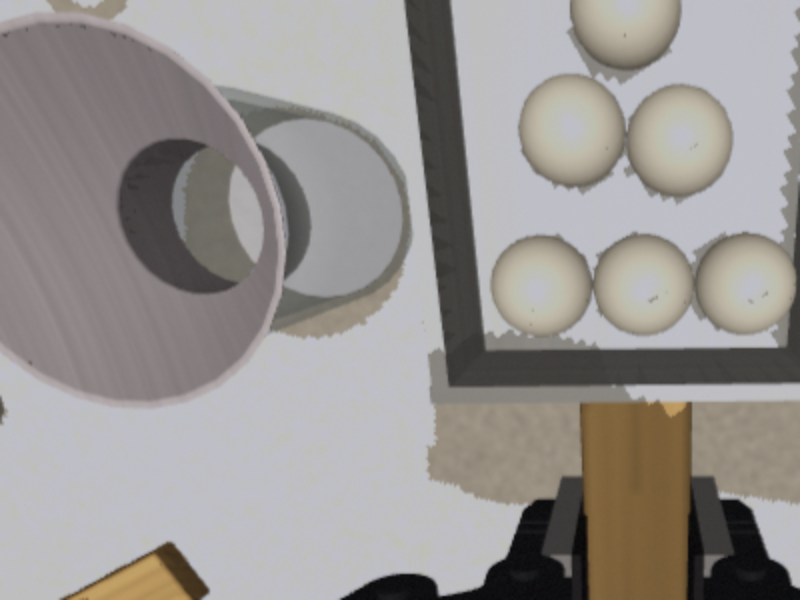

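Run:
```python
from h import *; import pickle
from scipy.optimize import least_squares
i,_=pickle.load(open("w6.pkl","rb"))
rim=np.array([(285,230),(262,145),(225,90),(180,50),(130,25),(60,15),(130,405),(180,395),(230,365),(265,310),(0,355),(60,388)])/2
sp=np.array([(120,205),(130,165),(155,145),(185,138),(215,145),(140,260),(165,280),(205,293),(235,288)])/2
jb=np.array([(410,200),(395,160),(370,132),(405,250),(385,275),(350,297)])/2
T=np.linspace(0,2*np.pi,361)
C=lambda r_,z:np.c_[r_*np.cos(T),r_*np.sin(T),0*T+z]
def dist(P,c): return np.array([np.min(np.hypot(*(c-p).T)) for p in P])
pj=lambda P:cv2.projectPoints(P,i["rvec"],i["tvec"],i["mtx"],None)[0][:,0]
def res(v):
    Q=R.from_rotvec([v[2],v[3],0]); o=np.array([v[0],v[1],v[4]])
    return np.r_[dist(rim,pj(o+Q.apply(C(.055,.065)))),dist(sp,pj(o+Q.apply(C(.025,.025)))),(v[4]-.082)*300]
s=least_squares(res,[.4385,-.3575,0,0,.082],diff_step=1e-4,x_scale=[.01,.01,.1,.1,.01]); print(s.x.round(4),np.abs(s.fun).mean())
s0=least_squares(lambda v:res([v[0],v[1],0,0,.082]),[.4385,-.3575],diff_step=1e-4); print("level",s0.x.round(4),np.abs(s0.fun).mean())
j=least_squares(lambda v:dist(jb,pj(C(.045,0.003)+[v[0],v[1],0])),[.4385,-.3575],diff_step=1e-4); print("jar",j.x.round(4),np.abs(j.fun).mean())
```

```text
[ 0.4353 -0.3557  0.0632  0.0444  0.078 ] 1.2315207760480786
level [ 0.4361 -0.358 ] 3.089057912768834
jar [ 0.436 -0.359] 0.5131142688570767
```

The fit puts the funnel within about 3 mm of the jar axis, tilted about 4.5°, so it is seated. Next I place the lip over the mouth and pour, pivoting about the lip.

```bash
python3 -m crank '[0,0,0,0,-0.003,0.002,1, 0,0,0,0,-0.011,0.006,1, 0,0,0,0,-0.025,0.014,1, 0,0,0,0,-0.044,0.026,1, 0,0,0,0,-0.065,0.04,1, 0,0,0,0,-0.088,0.055,1, 0,0,0,0,-0.111,0.07,1, 0,0,0,0,-0.132,0.083,1, 0,0,0,0,-0.146,0.091,1, 0,0,0,0,-0.152,0.094,1]' && python3 -m crank '[0,0,0,0,0,0,1, 0,0,0,0.003,0,0,1, 0,0,0,0.01,0,0,1, 0,0,0,0.018,0,0,1, 0,0,0,0.026,0,0,1, 0,0,0,0.032,0,0,1, 0,0,0,0.036,0,0,1, 0,0,0,0.037,0,0,1, 0,0,0,0.037,0,0,1, 0,0,0,0.037,0,0,1]'
python3 - <<'E'
from h import *
p,q=pose(); print("lip",p+q.apply([.012,0,-.136]),r.state()["joint_pos"].round(2))
E
```

```text
t: 16.43
tcp_pos: [0.5183, -0.2241, 0.2197]
tool_rot: [1.441, 1.57, 2.474]
ft_force: [-0.3, 0.1, -2.2]
grip_width: 0.217
t: 17.27
tcp_pos: [0.5155, -0.2252, 0.1846]
tool_rot: [-1.479, 1.57, -0.449]
ft_force: [-0.3, -0.3, -2.0]
grip_width: 0.219
lip [ 0.44554132 -0.34181237  0.1725614 ] [-0.41  0.1   0.08  1.55 -0.   -1.44]
```

```bash
python3 -m crank '[0,-4,0,-0.0095,0,-0.001,1, 0,-8,0,-0.019,0,-0.003,1, 0,-12,0,-0.028,0,-0.0055,1, 0,-16,0,-0.037,0,-0.0085,1, 0,-20,0,-0.046,0,-0.012,1, 0,-22,0,-0.05,0,-0.0145,1, 0,-24,0,-0.054,0,-0.0165,1, 0,-26,0,-0.0585,0,-0.019,1, 0,-28,0,-0.0625,0,-0.0215,1, 0,-30,0,-0.0665,0,-0.024,1]' && python3 -m crank '[0,-2,0,-0.0048,0,-0.0005,1, 0,-5,0,-0.012,0,-0.0015,1, 0,-8,0,-0.019,0,-0.003,1, 0,-12,0,-0.028,0,-0.0055,1, 0,-16,0,-0.037,0,-0.0085,1, 0,-20,0,-0.046,0,-0.012,1, 0,-24,0,-0.054,0,-0.0165,1, 0,-28,0,-0.0625,0,-0.0215,1, 0,-30,0,-0.0665,0,-0.024,1, 0,-30,0,-0.0665,0,-0.024,1]'
python3 - <<'E'
from h import *
p,q=pose(); print("lip",p+q.apply([.012,0,-.136]),r.state()["joint_pos"].round(2))
a=r.grab_frame("wrist"); s=r.grab_frame("scene")
o=np.zeros((600,800,3),np.uint8); o[:350,:560]=cv2.resize(a,(560,350))[:,:,::-1]
o[200:,400:]=cv2.convertScaleAbs(cv2.resize(s[105:205,220:320,::-1],(400,400),interpolation=cv2.INTER_CUBIC),alpha=1.6); cv2.imwrite("pics/p7.png",o)
E
```

```text
t: 18.1
tcp_pos: [0.5031, -0.2461, 0.2517]
tool_rot: [-0.003, 1.046, 1.028]
ft_force: [-0.3, 0.7, -1.2]
grip_width: 0.216
t: 18.93
tcp_pos: [0.4748, -0.2937, 0.2949]
tool_rot: [0.003, 0.522, 1.031]
ft_force: [0.7, -0.5, -2.0]
grip_width: 0.214
lip [ 0.44495565 -0.34266777  0.17100051] [-0.95  0.42  0.37  2.12  0.92 -2.29]
```

View pics/p7.png

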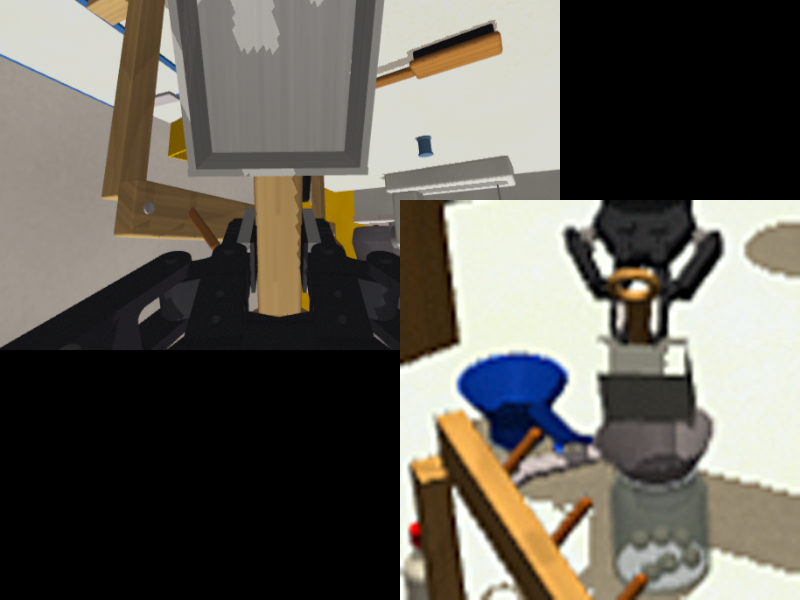

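The pan is empty, and the beads show in the jar at about (640–690, 540–570). Next I locate the rail accurately from an enlarged scene picture.

```bash
python3 -m crank '[0,0,0,0,0,0,1, 0,0,0,-0.005,0,0,1, 0,0,0,0.005,0,0,1, 0,0,0,-0.005,0,0,1, 0,0,0,0,0,0,1, 0,10,0,-0.02,0,0.02,1, 0,16,0,-0.04,0,0.03,1, 0,22,0,-0.04,0,0.05,1, 0,28,0,-0.04,0,0.07,1, 0,30,0,-0.04,0,0.08,1]'
python3 - <<'E'
from h import *
sc=np.load("scene.npy"); crop(sc,215,150,120,120,"rail.png",5)
E
```

```text
t: 19.87
tcp_pos: [0.4787, -0.2853, 0.3918]
tool_rot: [-0.021, 1.055, 1.013]
ft_force: [0.3, 0.7, -0.7]
grip_width: 0.221
```

View pics/rail.png

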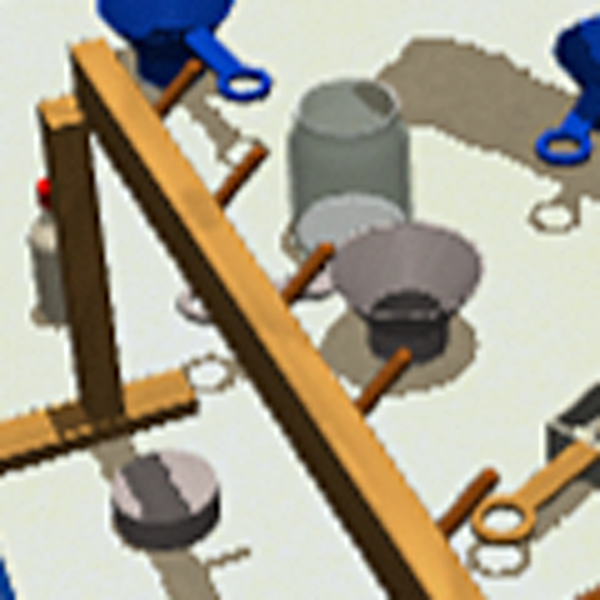

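```bash
cat > fit.py <<'E'
from h import *
from scipy.optimize import least_squares
S=np.array([(197,65),(263,150),(328,247),(406,351),(491,473)])/5+[215,150]-.4
Tt=np.array([(558,133),(444,127),(331,118),(217,110)])/4+[220,110]-.4
def tips(v):
    k=np.arange(5)*.1-.2; Q=R.from_euler("z",v[2]); return np.array([v[0],v[1],0])+Q.apply(np.c_[0*k-.0345,k,0*k+.2995])
si,ti=r.camera_info("scene"),r.camera_info("top")
for w in ((1,1),(1,0),(0,1)):
    f=lambda v:np.r_[w[0]*(proj("scene",tips(v),si)-S).ravel(),w[1]*(proj("top",tips(v)[:4],ti)-Tt).ravel()]
    f2=lambda v:np.r_[w[0]*(cv2.projectPoints(tips(v),si["rvec"],si["tvec"],si["mtx"],None)[0][:,0]-S).ravel(),w[1]*(cv2.projectPoints(tips(v)[:4],ti["rvec"],ti["tvec"],ti["mtx"],None)[0][:,0]-Tt).ravel()]
    s=least_squares(f2,[.647,.007,-.04]); print(w,s.x.round(4),s.fun.round(1).tolist())
    if w==(1,1): v=s.x; print(tips(v).round(4).tolist())
E
python3 fit.py
```

```text
(1, 1) [ 0.6512  0.0111 -0.0495] [-0.1, -0.4, -0.8, -0.0, 0.1, -0.2, -0.1, 0.4, 0.1, -0.1, 0.5, 0.6, 0.1, 0.0, -0.4, 0.2, -0.7, 0.0]
[[0.6068, -0.1869, 0.2995], [0.6118, -0.087, 0.2995], [0.6167, 0.0128, 0.2995], [0.6217, 0.1127, 0.2995], [0.6266, 0.2126, 0.2995]]
(1, 0) [ 0.6508  0.0113 -0.0523] [0.2, -0.4, -0.5, -0.0, 0.2, -0.2, -0.0, 0.5, 0.1, -0.0, 0.0, 0.0, 0.0, 0.0, -0.0, 0.0, -0.0, 0.0]
(0, 1) [ 0.6518  0.0109 -0.0446] [-0.0, -0.0, -0.0, 0.0, -0.0, -0.0, -0.0, 0.0, 0.0, -0.0, 0.6, 0.2, 0.2, -0.3, -0.3, -0.0, -0.5, 0.0]
```

```bash
cat >> h.py <<'E'
RQ=R.from_euler("z",-.0495); RO=np.array([.6512,.0111,0])
D=RQ.apply([-.7071,0,.7071]); A=RQ.apply([.7071,0,.7071]); Y=RQ.apply([0,1,0])
def hangrot(): return R.from_matrix(np.c_[-D,np.cross(A,-D),A])
def hang(k,s,eye,up=0.):  # TCP for eye (tool frame) at s along peg k, raised by up along peg x
    return RO+RQ.apply([0,(k-2)*.1,.265])+D*s+A*up-hangrot().apply(eye)
E
python3 - <<'E'
from h import *
E_=[-.008,0,.054]
print(hang(3,.075,E_),hang(3,.02,E_))
goto([.44,.05,.38],hangrot())
E
```

```text
[0.57069337 0.11521097 0.27419188] [0.60953623 0.11328668 0.23530138]
turn [ 49.7 -13.6 -37.2] shift [0.1405 0.2056 0.2282]
```

```bash
python3 -m crank '[6,-1.6,-4.4,0.02,0.025,0.03,1, 12,-3.2,-9,0.035,0.05,0.056,1, 18,-5,-13.5,0.05,0.075,0.082,1, 24,-6.6,-18,0.065,0.1,0.11,1, 30,-8.2,-22.5,0.08,0.125,0.138,1, 36,-9.8,-27,0.1,0.15,0.165,1, 42,-11.5,-31.5,0.12,0.175,0.195,1, 47,-12.9,-35.2,0.135,0.195,0.217,1, 49.7,-13.6,-37.2,0.14,0.206,0.228,1, 49.7,-13.6,-37.2,0.14,0.206,0.228,1]'
python3 - <<'E'
from h import *
print(r.state()["joint_pos"].round(2))
goto(hang(3,.08,[-.008,0,.054]),hangrot())
E
```

```text
t: 20.7
tcp_pos: [0.4427, 0.0131, 0.3792]
tool_rot: [-0.03, 0.848, 0.133]
ft_force: [0.6, 0.7, -1.2]
grip_width: 0.219
[-0.04 -0.78 -0.38  1.25  0.11 -0.16]
turn [ 9.3 -3.5 -7.2] shift [0.1667 0.0838 0.0381]
```

```bash
python3 -m crank '[3,-1.2,-2.4,0.02,0.015,0.005,1, 6,-2.4,-4.8,0.04,0.03,0.01,1, 9.3,-3.5,-7.2,0.07,0.045,0.015,1, 9.3,-3.5,-7.2,0.1,0.06,0.02,1, 9.3,-3.5,-7.2,0.13,0.075,0.03,1, 9.3,-3.5,-7.2,0.15,0.084,0.038,1, 9.3,-3.5,-7.2,0.16,0.084,0.038,1, 9.3,-3.5,-7.2,0.166,0.084,0.038,1, 9.3,-3.5,-7.2,0.166,0.084,0.038,1, 9.3,-3.5,-7.2,0.166,0.084,0.038,1]'
python3 - <<'E'
from h import *
print(r.state()["joint_pos"].round(2))
goto(hang(3,.08,[-.008,0,.054]),hangrot())
goto(hang(3,.02,[-.008,0,.054]),hangrot())
s=r.grab_frame("scene"); x,y=proj("scene",hang(3,.08,[0,0,0]))[0].astype(int); print(x,y)
crop(s,x-55,y-55,110,110,"h1.png",5)
E
```

```text
t: 21.53
tcp_pos: [0.5663, 0.1141, 0.2763]
tool_rot: [-0.004, 0.79, -0.047]
ft_force: [0.2, -0.4, -0.4]
grip_width: 0.224
[ 0.32 -0.55 -0.51  0.87 -0.25  0.26]
turn [ 0.3 -0.3 -0.1] shift [-0.0004  0.0013  0.0015]
turn [ 0.3 -0.3 -0.1] shift [0.0596 0.0012 0.0018]
303 211
```

View pics/h1.png

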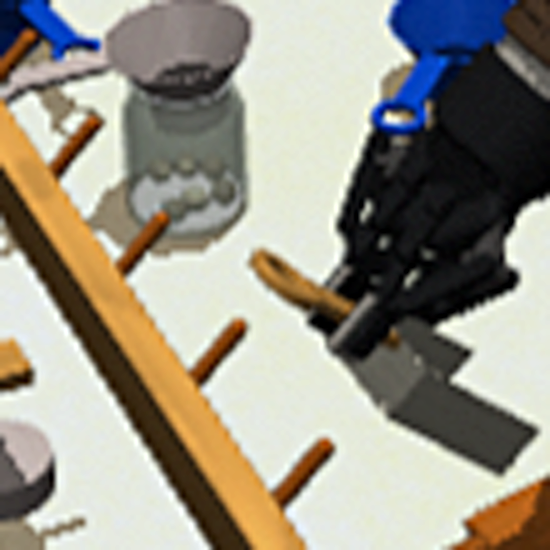

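Run:
```python
from h import *
o=np.array([303-55,211-55])
p,q=pose(); f=lambda P:((proj("scene",P)-o)*5).round(0).tolist()
e=p+q.apply([-.008,0,.054]); print("eye",e,f(e)); 
print("ring far end/sides",f([p+q.apply([-.008,0,.075]),p+q.apply([-.008,.021,.054]),p+q.apply([-.008,-.021,.054])]))
print("peg3 tip,base",f([hang(3,.05,[0,0,0]),hang(3,0,[0,0,0])]), "tcp",f(p), "grip", f(p+q.apply([-.008,0,0])),"lip corners",f([p+q.apply([.012,.0355,-.136]),p+q.apply([.012,-.0355,-.136])]))
```

```text
eye [0.59908696 0.11272541 0.32072548] [[277.0, 274.0]]
ring far end/sides [[249.0, 260.0], [295.0, 298.0], [259.0, 252.0]]
peg3 tip,base [[240.0, 319.0], [178.0, 392.0]] tcp [[336.0, 323.0]] grip [[345.0, 312.0]] lip corners [[508.0, 460.0], [447.0, 384.0]]
```

```bash
python3 -m crank '[0,0,0,0,0.001,-0.001,1, 0,0,0,0.005,0.001,-0.001,1, 0,0,0,0.01,0.001,-0.001,1, 0,0,0,0.015,0.001,-0.001,1, 0,0,0,0.02,0.001,-0.001,1, 0,0,0,0.025,0.001,-0.001,1, 0,0,0,0.03,0.001,-0.001,1, 0,0,0,0.035,0.001,-0.001,1, 0,0,0,0.04,0.001,-0.001,1, 0,0,0,0.04,0.001,-0.001,1]'
python3 - <<'E'
from h import *
print(r.state()["wrist_torque"].round(2))
s=r.grab_frame("scene"); o=np.array([240,140]); crop(s,*o,100,100,"h2.png",6)
p,q=pose(); f=lambda P:((proj("scene",P)-o)*6).round(0).tolist()
print(f([p+q.apply([-.008,0,.054]),hang(3,.05,[0,0,0]),hang(3,0,[0,0,0])]))
E
```

```text
t: 22.42
tcp_pos: [0.5944, 0.1141, 0.245]
tool_rot: [-0.005, 0.793, -0.048]
ft_force: [0.7, 0.4, -1.3]
grip_width: 0.22
[0.03 0.74 0.06]
[[323.0, 504.0], [336.0, 479.0], [262.0, 567.0]]
```

View pics/h2.png

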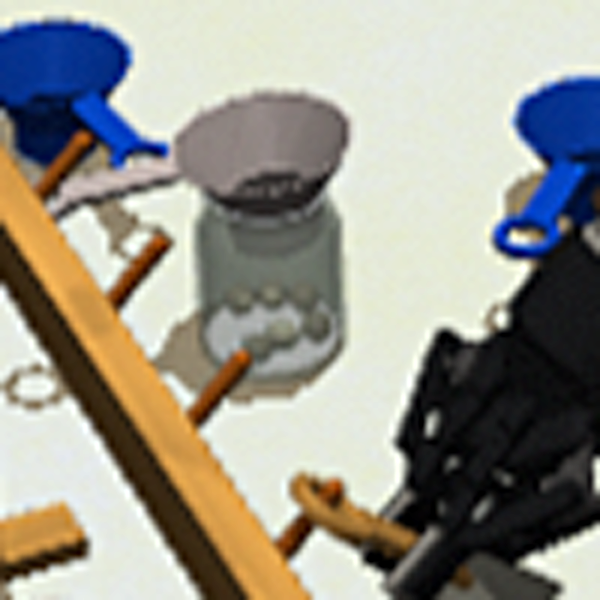

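The peg tip comes out through the scoop's eye at (335,488) with no force on the wrist. All six beads are in the jar, at (238–316, 292–345). I'll push on, release and back off.

```bash
python3 -m crank '[0,0,0,0.005,0,0,1, 0,0,0,0.01,0,0,1, 0,0,0,0.015,0,-0.002,1, 0,0,0,0.02,0,-0.004,1, 0,0,0,0.02,0,-0.005,1, 0,0,0,0.02,0,-0.005,1, 0,0,0,0.02,0,-0.005,0.7, 0,0,0,0.02,0,-0.005,0.6, 0,0,0,0.02,0,-0.005,0.5, 0,0,0,0.02,0,-0.005,0.4]' && python3 -m crank '[0,0,0,0,0,0,0.3, 0,0,0,0,0,0,0.3, 0,0,0,0,0,0,0.3, 0,0,0,-0.01,0,0,0.3, 0,0,0,-0.03,0,0,0.3, 0,0,0,-0.06,0,0,0.3, 0,0,0,-0.09,0,0,0.2, 0,0,0,-0.12,0,0,0, 0,0,0,-0.15,0,0,0, 0,0,0,-0.18,0,0,0]'
python3 - <<'E'
from h import *
import pickle
i=r.camera_info("wrist"); im=r.grab_frame("wrist"); s=r.grab_frame("scene"); np.save("s8.npy",s)
print(r.state()["joint_pos"].round(2)); print(proj("scene",[[.6,.11,.18]]))
cv2.imwrite("pics/x.png",im)
goto([.45,.07,.25],down(7.5))
E
```

```text
t: 23.3
tcp_pos: [0.6044, 0.1138, 0.2285]
tool_rot: [-0.005, 0.792, -0.047]
ft_force: [-0.6, -0.0, -0.5]
grip_width: 0.599
t: 24.13
tcp_pos: [0.4765, 0.1193, 0.3585]
tool_rot: [-0.004, 0.79, -0.047]
ft_force: [0.6, 0.5, 1.0]
grip_width: 1.002
[ 0.43 -0.71 -0.41  1.13 -0.33  0.34]
[[303.6 251.3]]
turn [-9.4 45.   3.9] shift [ 0.0626 -0.0511 -0.0973]
```

```bash
python3 -m crank '[-1,7,0.5,0.006,-0.005,-0.01,0, -2,14,1,0.013,-0.01,-0.02,0, -3,21,1.5,0.02,-0.015,-0.03,0, -4.5,28,2,0.026,-0.02,-0.04,0, -6,35,2.7,0.032,-0.026,-0.05,0, -8,40,3.3,0.04,-0.033,-0.063,0, -9.4,45,3.9,0.046,-0.04,-0.073,0, -9.4,45,3.9,0.053,-0.047,-0.085,0, -9.4,45,3.9,0.06,-0.051,-0.095,0, -9.4,45,3.9,0.0626,-0.051,-0.0973,0]'; python3 -m crank '[0,0,0,-0.05,0,0,0, 0,0,0,-0.05,0,0,0, 0,0,0,-0.05,0,0,0, 0,0,0,-0.05,0,0,0, 0,0,0,-0.05,0,0,0, 0,0,0,-0.05,0,0,0, 0,0,0,-0.05,0,0,0, 0,0,0,-0.05,0,0,0, 0,0,0,-0.05,0,0,0, 0,0,0,-0.05,0,0,0]'
cat > brush.py <<'E'
from h import *
i=r.camera_info("wrist"); im=r.grab_frame("wrist"); np.save("wb.npy",im)
hsv=cv2.cvtColor(im,cv2.COLOR_RGB2HSV); m=cv2.inRange(hsv,(5,110,60),(20,255,255)); m[300:]=0
n,l,st,ce=cv2.connectedComponentsWithStats(m)
for k in range(1,n):
    if st[k,4]>300: print(k,st[k].tolist(),ce[k].round(1))
k=1+np.argmax(st[1:,4]); mm=(l==k).astype(np.uint8)
cs,hi=cv2.findContours(mm,cv2.RETR_CCOMP,cv2.CHAIN_APPROX_NONE)
for c,h_ in zip(cs,hi[0]):
    if cv2.contourArea(c)>60: M=cv2.moments(c); print("cont hole" if h_[3]>=0 else "outer",cv2.contourArea(c),M["m10"]/M["m00"],M["m01"]/M["m00"])
    if h_[3]>=0 and cv2.contourArea(c)>60:
        (ex,ey),_=cv2.minEnclosingCircle(c); e=onz("wrist",(ex,ey),.024,i)
ys,xs=np.nonzero(mm); P=np.array([onz("wrist",(x,y),.03,i) for x,y in zip(xs[::7],ys[::7])])
d=np.hypot(*(P-e)[:,:2].T); hd=P[(d>.03)&(d<.08)].mean(0); far=P[(d>.1)].mean(0)
az=lambda a,b:np.degrees(np.arctan2(*(a-b)[1::-1]))
print("eye",e,"handle",hd,az(e,hd),"far",far,az(e,far),d.max())
a=np.radians((az(e,far)*2+az(e,hd))/3); u=np.array([np.cos(a),np.sin(a),0]); g=e-.058*u; g[2]=.016-.002; print(g,np.degrees(a))
goto(g,down(np.degrees(a)))
E
python3 brush.py
```

```text
t: 25.07
tcp_pos: [0.4503, 0.0687, 0.2415]
tool_rot: [-2.968, 1.558, -2.84]
ft_force: [-0.5, -0.3, 0.0]
grip_width: 0.998
t: 25.9
tcp_pos: [0.4512, 0.0696, 0.2938]
tool_rot: [-2.917, 1.562, -2.787]
ft_force: [1.3, 0.3, 0.7]
grip_width: 0.999
1 [302, 42, 49, 201, 6723] [324.7 119.6]
2 [41, 251, 29, 49, 1061] [ 55.7 272.1]
outer 6837.0 324.58624640436835 124.54609721612792
cont hole 386.5 322.9706770159551 226.62828805519618
eye [0.5314 0.0857 0.024 ] handle [0.47725926 0.07947222 0.03      ] 6.561859797071783 far [0.37883821 0.06738712 0.03      ] 6.8447965235838595 0.20571516716080998
[0.47380209 0.07888234 0.014     ] 6.750484281413168
turn [ 0.7 -0.5  0.1] shift [0.2797 0.0068 0.026 ]
```

```bash
python3 -m crank '[0.7,-0.5,0,0.03,0.007,0.026,0.2, 0.7,-0.5,0,0.07,0.007,0.026,0.2, 0.7,-0.5,0,0.11,0.007,0.026,0.2, 0.7,-0.5,0,0.15,0.007,0.026,0.2, 0.7,-0.5,0,0.19,0.007,0.026,0.2, 0.7,-0.5,0,0.225,0.007,0.026,0.2, 0.7,-0.5,0,0.25,0.007,0.026,0.2, 0.7,-0.5,0,0.267,0.007,0.026,0.2, 0.7,-0.5,0,0.276,0.007,0.026,0.2, 0.7,-0.5,0,0.277,0.007,0.026,0.2]' && python3 -m crank '[0,0,0,0,0,0,0.2, 0,0,0,0,0,0,0.4, 0,0,0,0,0,0,0.6, 0,0,0,0,0,0,0.8, 0,0,0,0,0,0,1, 0,0,0,0,0,0,1, 0,0,0,0,0,0,1, 0,0,0,0,0,0,1, 0,0,0,0,0,0,1, 0,0,0,0,0,0,1]'
python3 - <<'E'
from h import *
p,q=pose(); print("eye in tool",q.inv().apply(np.array([.5314,.0857,.022])-p))
E
```

```text
t: 26.78
tcp_pos: [0.4728, 0.0789, 0.0151]
tool_rot: [-2.404, 1.568, -2.287]
ft_force: [-1.0, -0.1, 0.4]
grip_width: 0.797
t: 27.62
tcp_pos: [0.4745, 0.0792, 0.0176]
tool_rot: [-0.782, 1.568, -0.665]
ft_force: [-0.1, -0.0, 5.7]
grip_width: 0.244
eye in tool [-0.00433515 -0.00015266  0.05728246]
```

```bash
python3 -m crank '[0,0,0,-0.02,0,0,1, 0,0,0,-0.05,0,0,1, 0,0,0,-0.08,0,0,1, 0,0,0,-0.11,0,0,1, 0,0,0,-0.14,0,0,1, 0,0,0,-0.18,0,0,1, 0,0,0,-0.22,0,0,1, 0,0,0,-0.26,0,0,1, 0,0,0,-0.29,0,0,1, 0,0,0,-0.31,0,0,1]'
python3 - <<'E'
from h import *
goto([.46,.19,.34],hangrot())
E
```

```text
t: 28.45
tcp_pos: [0.4738, 0.0797, 0.33]
tool_rot: [-0.488, 1.567, -0.371]
ft_force: [0.1, 0.3, -1.5]
grip_width: 0.245
turn [  9.1 -44.7  -3.7] shift [-0.0102  0.1111 -0.0008]
```

```bash
python3 -m crank '[1,-5,-0.4,-0.001,0.012,0,1, 2,-10,-0.8,-0.003,0.024,0,1, 3,-15,-1.2,-0.004,0.037,0,1, 4,-21,-1.7,-0.006,0.05,0,1, 5.5,-27,-2.2,-0.007,0.065,0,1, 7,-33,-2.7,-0.009,0.08,0,1, 8,-38,-3.1,-0.01,0.094,0,1, 9.1,-43,-3.6,-0.01,0.105,0,1, 9.1,-44.7,-3.7,-0.01,0.111,0,1, 9.1,-44.7,-3.7,-0.01,0.111,0,1]'
python3 - <<'E'
from h import *
print(r.state()["joint_pos"].round(2))
goto(hang(4,.08,[-.0043,0,.0573]),hangrot())
E
```

```text
t: 29.28
tcp_pos: [0.4593, 0.191, 0.3349]
tool_rot: [-0.003, 0.788, -0.049]
ft_force: [0.0, 0.3, -1.2]
grip_width: 0.241
[ 0.65 -0.65 -0.43  1.14 -0.47  0.53]
turn [ 0.2 -0.2 -0. ] shift [0.1155 0.0297 0.0355]
```

```bash
python3 -m crank '[0,0,0,0.015,0.01,0.01,1, 0,0,0,0.035,0.02,0.02,1, 0,0,0,0.055,0.03,0.03,1, 0,0,0,0.075,0.03,0.035,1, 0,0,0,0.095,0.03,0.035,1, 0,0,0,0.108,0.03,0.035,1, 0,0,0,0.115,0.03,0.035,1, 0,0,0,0.115,0.03,0.035,1, 0,0,0,0.115,0.03,0.035,1, 0,0,0,0.115,0.03,0.035,1]'
python3 - <<'E'
from h import *
goto(hang(4,.04,[-.0043,0,.0573]),hangrot())
E
```

```text
t: 30.12
tcp_pos: [0.5679, 0.2145, 0.2807]
tool_rot: [-0.001, 0.788, -0.051]
ft_force: [0.4, -0.8, -1.8]
grip_width: 0.244
turn [-0.  -0.1  0. ] shift [ 0.0414  0.001  -0.0024]
```

```bash
python3 -m crank '[0,0,0,0,0.001,-0.003,1, 0,0,0,0.005,0.001,-0.003,1, 0,0,0,0.01,0.001,-0.003,1, 0,0,0,0.015,0.001,-0.003,1, 0,0,0,0.02,0.001,-0.003,1, 0,0,0,0.025,0.001,-0.003,1, 0,0,0,0.03,0.001,-0.003,1, 0,0,0,0.036,0.001,-0.003,1, 0,0,0,0.041,0.001,-0.003,1, 0,0,0,0.041,0.001,-0.003,1]'
python3 - <<'E'
from h import *
print(r.state()["wrist_torque"].round(2))
s=r.grab_frame("scene"); np.save("s9.npy",s); o=np.array([250,190]); crop(s,*o,100,100,"h3.png",6)
p,q=pose(); f=lambda P:((proj("scene",P)-o)*6).round(0).tolist()
print(f([p+q.apply([-.0043,0,.0573]),hang(4,.05,[0,0,0]),hang(4,0,[0,0,0]),hang(3,0.05,[0,0,0])]))
E
```

```text
t: 30.95
tcp_pos: [0.5951, 0.2139, 0.247]
tool_rot: [-0.003, 0.79, -0.052]
ft_force: [-0.9, -0.1, -2.8]
grip_width: 0.242
[0.05 0.86 0.02]
[[364.0, 345.0], [379.0, 322.0], [301.0, 414.0], [276.0, 179.0]]
```

View pics/h3.png

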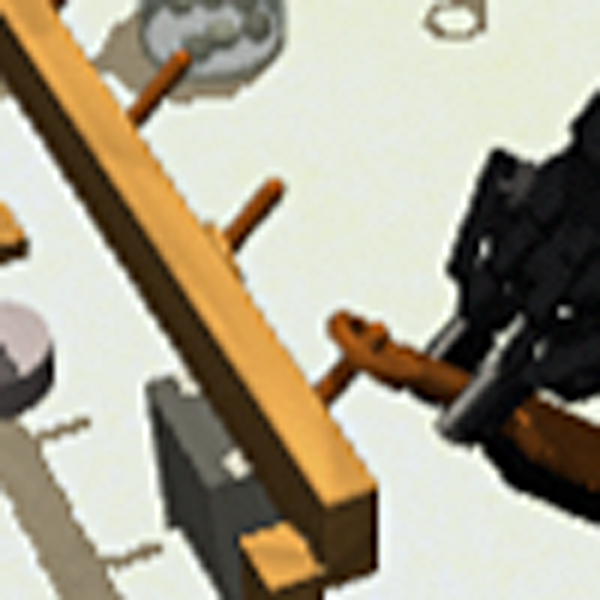

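The scoop hangs on peg 3, with its eye at the bar at (225,240). The brush's eye is over peg 4, with the tip showing in the hole at about (375,330). I'll push in and release.

```bash
python3 -m crank '[0,0,0,0.005,0,0,1, 0,0,0,0.01,0,0,1, 0,0,0,0.015,0,-0.002,1, 0,0,0,0.02,0,-0.004,1, 0,0,0,0.02,0,-0.005,1, 0,0,0,0.02,0,-0.005,1, 0,0,0,0.02,0,-0.005,0.7, 0,0,0,0.02,0,-0.005,0.6, 0,0,0,0.02,0,-0.005,0.5, 0,0,0,0.02,0,-0.005,0.4]' && python3 -m crank '[0,0,0,0,0,0,0.3, 0,0,0,0,0,0,0.3, 0,0,0,0,0,0,0.3, 0,0,0,-0.01,0,0,0.3, 0,0,0,-0.03,0,0,0.3, 0,0,0,-0.06,0,0,0.3, 0,0,0,-0.09,0,0,0.2, 0,0,0,-0.12,0,0,0, 0,0,0,-0.15,0,0,0, 0,0,0,-0.18,0,0,0]'
python3 - <<'E'
from h import *
print(r.state()["joint_pos"].round(2))
goto([.50,-.22,.36],down(-15))
E
```

```text
t: 31.83
tcp_pos: [0.6054, 0.2138, 0.2314]
tool_rot: [-0.001, 0.787, -0.051]
ft_force: [-0.0, -0.3, 0.0]
grip_width: 0.599
t: 32.67
tcp_pos: [0.477, 0.2197, 0.3603]
tool_rot: [-0.001, 0.787, -0.051]
ft_force: [0.5, 0.3, -0.1]
grip_width: 0.997
[ 0.68 -0.55 -0.32  1.16 -0.49  0.56]
turn [11.5 44.7 -4.7] shift [ 0.0321 -0.4379  0.0316]
```

```bash
python3 -m crank '[0,7,0,0,-0.02,0,0, 0,14,0,0,-0.05,0.0,0, 0,21,0,0.01,-0.09,0,0, 0,28,0,0.01,-0.13,0,0, 0,35,0,0.02,-0.17,0,0, 0,40,0,0.02,-0.21,0,0, 0,45,0,0.02,-0.25,0,0, 0,45,0,0.02,-0.29,0,0, 0,45,0,0.02,-0.33,0.0,0, 0,45,0,0.02,-0.33,0.0,0]'
python3 - <<'E'
from h import *
print(r.state()["joint_pos"].round(2))
goto([.52,-.24,.32],down(60))
E
```

```text
t: 33.5
tcp_pos: [0.4757, -0.1158, 0.3441]
tool_rot: [-2.596, 1.566, -2.652]
ft_force: [1.0, -0.1, 0.4]
grip_width: 0.997
[-0.24  0.01  0.3   1.86 -0.   -0.18]
turn [-63.2  -0.3  -0. ] shift [ 0.0242 -0.1215  0.0513]
```

```bash
python3 -m crank '[-7,0,0,0.005,-0.02,0.01,0, -14,0,0,0.01,-0.04,0.02,0, -21,0,0,0.015,-0.06,0.03,0, -28,0,0,0.02,-0.08,0.04,0, -35,0,0,0.024,-0.1,0.05,0, -42,0,0,0.024,-0.12,0.051,0, -49,0,0,0.024,-0.1215,0.051,0, -56,0,0,0.024,-0.1215,0.051,0, -63,0,0,0.024,-0.1215,0.051,0, -63,0,0,0.024,-0.1215,0.051,0]'
cat > fun.py <<'E'
from h import *; import pickle
i=r.camera_info("wrist"); im=r.grab_frame("wrist"); pickle.dump((i,im),open("w10.pkl","wb"))
pr=proj("wrist",[[.5634,-.3818,.14],[.4353,-.3557,.147]],i); e2=proj("wrist",[[.5634+.013,-.3818,.14]],i); print(pr,e2)
rad=np.hypot(*(e2[0]-pr[0])); g=cv2.cvtColor(im,cv2.COLOR_RGB2GRAY)
c=cv2.HoughCircles(cv2.medianBlur(g,3),cv2.HOUGH_GRADIENT,1,8,param1=80,param2=12,minRadius=int(rad*.8),maxRadius=int(rad*1.8))
if c is not None:
    for k in c[0][:25]:
        if np.hypot(*(k[:2]-pr[0]))<60: print("c",k.round(1),onz("wrist",k[:2].astype(float),.14,i))
E
python3 fun.py
python3 - <<'E'
import pickle,cv2
i,im=pickle.load(open("w10.pkl","rb")); cv2.imwrite("pics/w10.png",cv2.resize(im[:,:,::-1],(800,500)))
E
```

```text
t: 34.33
tcp_pos: [0.5208, -0.2337, 0.3212]
tool_rot: [2.584, 1.568, -2.644]
ft_force: [-0.5, 0.4, 0.7]
grip_width: 1.001
[[183.3  45. ]
 [336.6 -12.9]] [[170.3  53.4]]
c [182.5  42.5  26.4] [ 0.5629 -0.3837  0.14  ]
c [191.5  43.5  23. ] [ 0.5569 -0.3794  0.14  ]
c [181.5  51.5  20.7] [ 0.5676 -0.3784  0.14  ]
c [213.5  67.5  16. ] [ 0.5517 -0.3552  0.14  ]
c [174.5  46.5  19.4] [ 0.5703 -0.3844  0.14  ]
```

View pics/w10.png

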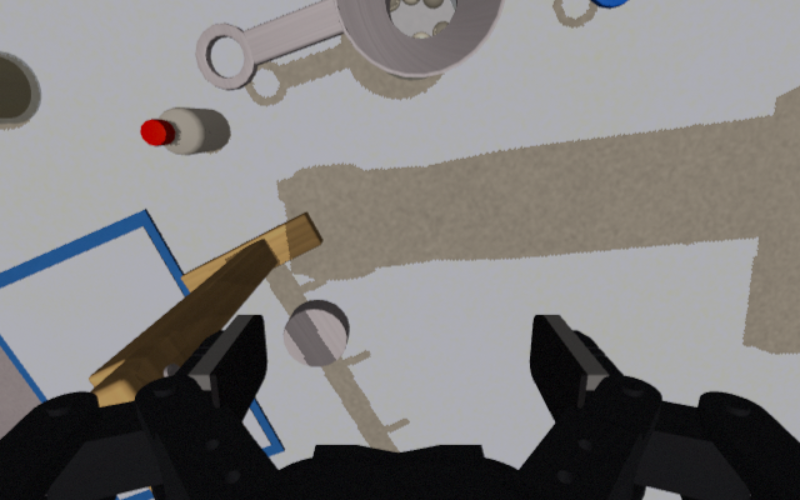

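The view shows the funnel's eye at (228,56) and the tab running to the rim at about (338,18). The glue bottle's cap is at (157,132).

Run:
```python
from h import *; import pickle
i,_=pickle.load(open("w10.pkl","rb")); j,_=pickle.load(open("w4.pkl","rb"))
for z in (.147,.14,.135,.13): print(z,onz("wrist",(182.4,44.8),z,i),onz("wrist",np.array((113,28))/1.25,z,j))
o=np.array([.4353,-.3557,.079]); Q=R.from_rotvec([.0632,.0444,0])
for az in (-8,-10,-12,-15): 
    e=o+Q.apply(.135*np.array([np.cos(np.radians(az)),np.sin(np.radians(az)),0])+[0,0,.065]); print(az,e.round(4),proj("wrist",e,i)*1.25)
a=onz("wrist",np.array((250,47))/1.25,.142,i); b=onz("wrist",np.array((338,18))/1.25,.147,i); print("tab az",np.degrees(np.arctan2(*(a-b)[1::-1])))
```

```text
0.147 [ 0.5622 -0.3803  0.147 ] [ 0.5606 -0.3787  0.147 ]
0.14 [ 0.5639 -0.3823  0.14  ] [ 0.5634 -0.3818  0.14  ]
0.135 [ 0.5652 -0.3837  0.135 ] [ 0.5655 -0.3841  0.135 ]
0.13 [ 0.5664 -0.3851  0.13  ] [ 0.5675 -0.3864  0.13  ]
-8 [ 0.5717 -0.3784  0.1367] [[223.625  68.375]]
-10 [ 0.571  -0.383   0.1364] [[220.625  61.375]]
-12 [ 0.5701 -0.3876  0.1362] [[217.75   54.125]]
-15 [ 0.5684 -0.3945  0.1358] [[214.  43.]]
tab az -14.013196092052457
```

```bash
python3 -m crank '[7,0,0,0,-0.01,-0.02,0, 14,0,0,0,-0.025,-0.04,0, 21,0,0,0,-0.04,-0.06,0, 28,0,0,0,-0.055,-0.08,0, 35,0,0,0,-0.065,-0.1,0, 42,0,0,0,-0.067,-0.12,0, 49,0,0,0,-0.067,-0.122,0, 56,0,0,0,-0.067,-0.122,0, 63,0,0,0,-0.067,-0.122,0, 70,0,0,0,-0.067,-0.122,0]'
python3 - <<'E'
from h import *
goto([.517,-.3725,.1275],down(-13.3))
E
```

```text
t: 35.22
tcp_pos: [0.5182, -0.3731, 0.3211]
tool_rot: [-2.532, 1.568, -2.715]
ft_force: [-0.0, 0.2, -0.2]
grip_width: 1.002
turn [ 2.8 -0.1  0.1] shift [ 0.1936  0.0006 -0.0008]
```

```bash
python3 -m crank '[2.8,0,0,0.03,0.0005,-0.001,0.1, 2.8,0,0,0.06,0.0005,-0.001,0.2, 2.8,0,0,0.09,0.0005,-0.001,0.2, 2.8,0,0,0.12,0.0005,-0.001,0.2, 2.8,0,0,0.145,0.0005,-0.001,0.2, 2.8,0,0,0.165,0.0005,-0.001,0.2, 2.8,0,0,0.18,0.0005,-0.001,0.2, 2.8,0,0,0.19,0.0005,-0.001,0.2, 2.8,0,0,0.1935,0.0005,-0.001,0.2, 2.8,0,0,0.1935,0.0005,-0.001,0.3]' && python3 -m crank '[0,0,0,0,0,0,0.4, 0,0,0,0,0,0,0.5, 0,0,0,0,0,0,0.6, 0,0,0,0,0,0,0.7, 0,0,0,0,0,0,0.8, 0,0,0,0,0,0,1, 0,0,0,0,0,0,1, 0,0,0,0,0,0,1, 0,0,0,0,0,0,1, 0,0,0,0,0,0,1]'
python3 - <<'E'
from h import *
p,q=pose(); print("eye in tool",q.inv().apply(np.array([.565,-.3835,.132])-p))
E
```

```text
t: 36.05
tcp_pos: [0.5167, -0.3725, 0.127]
tool_rot: [-2.734, 1.567, -2.957]
ft_force: [-0.3, 0.1, -0.1]
grip_width: 0.702
t: 36.88
tcp_pos: [0.5169, -0.373, 0.1275]
tool_rot: [-2.361, 1.568, -2.582]
ft_force: [0.8, -3.5, 1.7]
grip_width: 0.244
eye in tool [-0.00460564  0.00029643  0.04918971]
```

```bash
python3 -m crank '[0,0,0,-0.005,0,0,1, 0,0,0,-0.012,0,0,1, 0,0,0,-0.02,0,0,1, 0,0,0,-0.032,0,0,1, 0,0,0,-0.05,0,0,1, 0,0,0,-0.075,0,0,1, 0,0,0,-0.105,0,0,1, 0,0,0,-0.14,0,0,1, 0,0,0,-0.175,0,0,1, 0,0,0,-0.2,0,0,1]'
python3 - <<'E'
from h import *
print(hang(1,.085,[-.0046,0,.049]))
goto([.48,-.15,.34],hangrot())
E
```

```text
t: 37.72
tcp_pos: [0.5169, -0.3721, 0.3317]
tool_rot: [-1.391, 1.568, -1.612]
ft_force: [0.2, 0.0, -1.0]
grip_width: 0.242
[ 0.55486505 -0.08425016  0.28720258]
turn [ -9.3 -44.9   4. ] shift [-0.0089  0.2086 -0.0847]
```

```bash
python3 -m crank '[0,0,0,0,0.01,-0.02,1, -1,-5,0.4,0,0.03,-0.04,1, -2,-10,0.9,0,0.05,-0.06,1, -3,-15,1.3,0,0.075,-0.08,1, -4,-21,1.8,0,0.1,-0.085,1, -5.5,-27,2.3,0,0.13,-0.085,1, -7,-33,3,0,0.16,-0.085,1, -8,-39,3.5,-0.005,0.19,-0.085,1, -9.3,-44.9,4,-0.009,0.208,-0.085,1, -9.3,-44.9,4,-0.009,0.208,-0.085,1]'
python3 - <<'E'
from h import *
print(r.state()["joint_pos"].round(2))
goto(hang(1,.085,[-.0046,0,.049]),hangrot())
E
```

```text
t: 38.55
tcp_pos: [0.4768, -0.147, 0.3344]
tool_rot: [0.002, 0.781, -0.043]
ft_force: [-0.3, 0.1, -2.7]
grip_width: 0.241
[-0.46 -0.72 -0.48  1.07  0.29 -0.3 ]
turn [ 0.1  0.2 -0.2] shift [0.0866 0.0661 0.0193]
```

```bash
python3 -m crank '[0,0,0,0.01,0.01,0.003,1, 0,0,0,0.02,0.025,0.006,1, 0,0,0,0.035,0.04,0.01,1, 0,0,0,0.05,0.055,0.014,1, 0,0,0,0.065,0.066,0.019,1, 0,0,0,0.078,0.066,0.019,1, 0,0,0,0.086,0.066,0.019,1, 0,0,0,0.086,0.066,0.019,1, 0,0,0,0.086,0.066,0.019,1, 0,0,0,0.086,0.066,0.019,1]'
python3 - <<'E'
from h import *
s=r.grab_frame("scene"); np.save("s11.npy",s); b=np.load("s9.npy")
p,q=pose(); T=np.linspace(0,6.28,60)
E=np.array([-.0046,0,.049])
# ring annulus vs hole: fit in-plane offset so the ring (grey-brown, differing from background) matches
df=np.abs(s.astype(int)-b.astype(int)).sum(2).astype(float); df=cv2.GaussianBlur(df,(0,0),.6)
i=r.camera_info("scene")
def samp(e,rad):
    P=np.array([p+q.apply(e+np.array([0,a*np.cos(t),a*np.sin(t)])) for a in rad for t in T])
    u=cv2.projectPoints(P,i["rvec"],i["tvec"],i["mtx"],None)[0][:,0].astype(np.float32)
    return cv2.remap(df.astype(np.float32),u[:,0],u[:,1],cv2.INTER_LINEAR).mean()
best=[]
for dx in np.arange(-.012,.013,.004):
  for dy in np.arange(-.012,.013,.003):
    for dz in np.arange(-.012,.013,.003):
        e=E+[dx,dy,dz]; best.append((samp(e,(.015,.017,.019))-samp(e,(.003,.007,.01))*.7-samp(e,(.025,)) *.3,dx,dy,dz))
best.sort(reverse=True); print(np.round(best[:8],3)); print("nominal",samp(E,(.017,)),samp(E,(.005,)),samp(E,(.027,)))
goto(hang(1,.04,[-.0046,0,.049]),hangrot())
E
```

```text
t: 39.38
tcp_pos: [0.5572, -0.0892, 0.2895]
tool_rot: [0.001, 0.788, -0.049]
ft_force: [0.4, -0.3, -0.1]
grip_width: 0.244
[[ 4.8129e+01 -8.0000e-03  9.0000e-03 -1.2000e-02]
 [ 4.6158e+01 -8.0000e-03  1.2000e-02 -9.0000e-03]
 [ 4.5034e+01 -8.0000e-03  6.0000e-03 -1.2000e-02]
 [ 4.4654e+01 -8.0000e-03  9.0000e-03 -9.0000e-03]
 [ 4.3021e+01 -8.0000e-03  1.2000e-02 -6.0000e-03]
 [ 4.1407e+01 -8.0000e-03  1.2000e-02 -1.2000e-02]
 [ 3.9740e+01 -1.2000e-02  1.2000e-02 -1.2000e-02]
 [ 3.7589e+01 -1.2000e-02  1.2000e-02 -9.0000e-03]]
nominal 70.43946 47.94514 68.535164
turn [-0.1 -0.1 -0. ] shift [ 0.045   0.0048 -0.0035]
```

The picture budget is used up, so I'll check the eye against the peg with a coarse text rendering of the scene image.

```bash
python3 -m crank '[0,0,0,0,0.004,-0.003,1, 0,0,0,0,0.004,-0.003,1, 0,0,0,0,0.004,-0.003,1, 0,0,0,0,0.004,-0.003,1, 0,0,0,0,0.004,-0.003,1, 0,0,0,0,0.004,-0.003,1, 0,0,0,0,0.004,-0.003,1, 0,0,0,0,0.004,-0.003,1, 0,0,0,0,0.004,-0.003,1, 0,0,0,0,0.004,-0.003,1]'
cat > asc.py <<'E'
from h import *; import sys
def asc(k,E,w=44,hh=34):
    s=r.grab_frame("scene"); p,q=pose(); e=p+q.apply(E)
    pts={"E":e,"T":hang(k,.05,[0,0,0]),"B":hang(k,0,[0,0,0])}
    uv={n:proj("scene",P)[0] for n,P in pts.items()}; c=uv["T"]; x0,y0=int(c[0])-w//2,int(c[1])-hh//2
    print({n:(v-[x0,y0]).round(1).tolist() for n,v in uv.items()})
    hsv=cv2.cvtColor(s,cv2.COLOR_RGB2HSV)
    for y in range(y0,y0+hh):
        l=""
        for x in range(x0,x0+w):
            h_,sa,v=map(int,hsv[y,x]); l+= "#" if v<40 else ("o" if sa>100 and h_<25 and v<125 else "w" if sa>100 and h_<25 else "b" if sa>100 else (" " if v>135 else "." if v>115 else ":" if v>90 else "+"))
        print("%02d"%(y-y0),l)
E
python3 - <<'E'
from asc import *
goto(hang(1,.04,[-.0046,0,.049]),hangrot()); asc(1,[-.0046,0,.049])
E
```

```text
t: 40.27
tcp_pos: [0.5554, -0.0846, 0.2865]
tool_rot: [0.002, 0.788, -0.048]
ft_force: [0.3, 0.1, -0.6]
grip_width: 0.239
turn [-0.  -0.1 -0.1] shift [0.0441 0.0002 0.0002]
{'E': [30.1, 8.0], 'T': [22.7, 17.3], 'B': [11.8, 30.7]}
00 ########ooo#bbbbbbb                       +#
01 #bbbbbb#ooo##bbbbbbbb                     :#
02 #bbbbb#oooo#++bbbbbbbbbb                  :#
03 ##bbb#ooo##+::bbbb+++#bbb.                +#
04 +bbbboooo#+:::bbb:.  .:bb+.        ...::::+#
05 +++boooo#+::::+bb      :::++:    .:+++:::++#
06 :::+ooo#+:::::+bbbbbbbb+:.+#+:. .++:::::+++#
07 :::ooo#+::::. .:bbbbbbb++::++++::+:::::++++#
08 w:ooo#++::::.   .:+++:..:+::+++:::++:::+++##
09 wooo#+. ::::+..          :+:::++::::::+++###
10 wwooo.   :::::+           :++:::::::::++####
11 wwoo:    :+::::.           :+++++:::::::+###
12 www.     ..::::+.            +++++++++:::++#
13 wwww        ::::+..          :++#####+++:::+
14 wwwww       :::::++          :++++++###+++:+
15 wwwww        :::::+....     .+++++++######+:
16 wwwwww        :::+...:+.    :+++++++#####+++
17 wwwwwww       ::+.   .oo.   :+++++++++###++#
18 wwwwwww       :+.   .ooo+   :++++++++++++++#
19 wwwwwwww      :+.  .ooo#:   :+++++++++++++##
20 wwwwwwwww     ..:..ooo#:    .++++++++++++###
21 owwwwwwwww       :ooo#+     .++++++++++++###
22 #owwwwwwww       :ooo+.     .++++++++++++++#
23 #owwwwwwwww     :oooo.      .+++++++++++++++
24 ##owwwwwwwww   .oooo:        ++++++++++++:++
25 ###owwwwwwww   ooo#:         +++++++++++:::+
26 ###owwwwwwwww.ooo#:         .++++++:::++:::+
27 ####owwwwwwwwooo#+           :+++++:::++++++
28 #####owwwwwwwwoo#.           :++++++++++++++
29 #####owwwwwwwwwo:            :+++:++++::+++:
30 ######owwwwwwwwo             :++:.:++::.::::
31 +##o###owwwwwwww             :+:::.::.::::::
32 :######owwwwwwwww            ++::::::...::::
33  +o#####owwwwwwwww          :++:::::::::++::
```

The peg tip shows at (22.5,17) as predicted, and the ring outline matches the prediction to about 1 pixel. I'll insert.

```bash
python3 -m crank '[0,0,0,0,0,-0.002,1, 0,0,0,0.006,0,-0.002,1, 0,0,0,0.012,0,-0.002,1, 0,0,0,0.018,0,-0.002,1, 0,0,0,0.024,0,-0.002,1, 0,0,0,0.029,0,-0.002,1, 0,0,0,0.034,0,-0.002,1, 0,0,0,0.039,0,-0.002,1, 0,0,0,0.044,0,-0.002,1, 0,0,0,0.044,0,-0.002,1]';  python3 - <<'E'
from asc import *
print(r.state()["wrist_torque"].round(2)); goto(hang(1,.04,[-.0046,0,.049]),hangrot()); asc(1,[-.0046,0,.049])
E
```

```text
t: 41.15
tcp_pos: [0.5853, -0.0859, 0.2527]
tool_rot: [0.002, 0.789, -0.047]
ft_force: [0.2, -0.1, -1.0]
grip_width: 0.239
[0.03 0.81 0.06]
turn [-0.  -0.2 -0.1] shift [-0.001   0.0002  0.0029]
{'E': [21.0, 20.5], 'T': [22.7, 17.3], 'B': [11.8, 30.7]}
00 #####b##ooo#bbbbbbb                 +#######
01 #bbbbbb#ooo##bbbbbbbb               +#######
02 #bbbbb#oooo#++bbbbbbbbbb           :########
03 ##bbb#ooo##+::bbbb+++#bbb.         +########
04 +bbbboooo#+:::bbb:.  .:bb:        :#########
05 :++boooo#+::::+bb      bb.        +#########
06 :::+ooo#+:::::+bbbbbbbbbb       .+##########
07 :::ooo#+::::...:bbbbbbbb:      .:+##########
08 w:ooo#+:::::.   .:+++:..       :+####+######
09 wooo#+. ::::+..               .:+####+######
10 wwoo#.   :::::+               .:############
11 wwoo:    :+::::.             ..:+###########
12 www.     ..::::+.            .:+++##########
13 wwww        ::::+..          .++++##########
14 wwwww       :+:::++          :++++######+###
15 wwwww        :::::+....     .+++++######+###
16 wwwwww        ::::...:+:    :+++++##########
17 wwwwwww       :::+.  .oo.   :+++++##########
18 wwwwwww       :::+++:ooo+   :+++++##########
19 wwwwwwww     .+::+#ooooo:   :+++++##########
20 wwwwwwwww     :+::+ooo#+    .++++###########
21 owwwwwwwww     :+::ooo+:..  .++++###########
22 #owwwwwwww      ++:::+++:::.:++#############
23 #owwwwwwwww     ++++::+++:::::+######+######
24 ##owwwwwwwww   .oo++++++:::::::+++##+++#####
25 ###owwwwwwww   +oo#.++#++++++:::::++++######
26 ###owwwwwwwww.+oo#:  .:+#####+++:++:+#######
27 ####owwwwwwwwwoo#+     .:.+####+++++########
28 #####owwwwwwwwo##.         +#####+++########
29 #####owwwwwwwwwo:          .+###+++#######++
30 ###o##owwwwwwwwo             +#+++#######+++
31 +######owwwwwwww             :+++########++#
32 :######owwwwwwwww            +++#######++###
33  +######owwwwwwwww          :++#######+:+#+#
```

The peg is clearly through the ring: the tip is visible at rows 17–21, the ring crosses at rows 22–23, and the peg shows again below. I'll push in, release and back off.

```bash
python3 -m crank '[0,0,0,0.005,0,0,1, 0,0,0,0.01,0,0,1, 0,0,0,0.015,0,-0.002,1, 0,0,0,0.02,0,-0.004,1, 0,0,0,0.02,0,-0.005,1, 0,0,0,0.02,0,-0.005,1, 0,0,0,0.02,0,-0.005,0.7, 0,0,0,0.02,0,-0.005,0.6, 0,0,0,0.02,0,-0.005,0.5, 0,0,0,0.02,0,-0.005,0.4]' && python3 -m crank '[0,0,0,0,0,0,0.3, 0,0,0,0,0,0,0.3, 0,0,0,0,0,0,0.3, 0,0,0,-0.01,0,0,0.3, 0,0,0,-0.03,0,0,0.3, 0,0,0,-0.06,0,0,0.3, 0,0,0,-0.09,0,0,0.2, 0,0,0,-0.12,0,0,0, 0,0,0,-0.15,0,0,0, 0,0,0,-0.18,0,0,0]' && python3 -m crank '[0,0,0,-0.03,0,0,0, 0,0,0,-0.03,0,0,0, 0,0,0,-0.03,0,0,0, 0,0,0,-0.03,0,0,0, 0,0,0,-0.03,0,0,0, 0,0,0,-0.03,0,0,0, 0,0,0,-0.03,0,0,0, 0,0,0,-0.03,0,0,0, 0,0,0,-0.03,0,0,0, 0,0,0,-0.03,0,0,0]'
python3 - <<'E'
from asc import *
for k in (1,3,4): asc(k,[0,0,0],40,36)
s=r.grab_frame("scene"); x,y=proj("scene",[[.436,-.359,.05]])[0].astype(int); g=cv2.cvtColor(s,cv2.COLOR_RGB2GRAY)[y-20:y+22,x-18:x+19]
for l in g: print("".join(" .:-=+*#%@"[::-1][min(9,max(0,(int(v)-60)//11))] for v in l))
E
```

```text
t: 42.03
tcp_pos: [0.5956, -0.0865, 0.2363]
tool_rot: [0.002, 0.788, -0.048]
ft_force: [-0.2, 0.5, 0.3]
grip_width: 0.601
t: 42.87
tcp_pos: [0.4669, -0.0801, 0.3656]
tool_rot: [0.001, 0.787, -0.048]
ft_force: [0.8, -0.5, 1.3]
grip_width: 1.003
t: 43.7
tcp_pos: [0.4477, -0.0794, 0.3848]
tool_rot: [0.002, 0.788, -0.048]
ft_force: [0.1, -0.4, -0.8]
grip_width: 1.002
{'E': [72.7, -20.9], 'T': [20.7, 18.3], 'B': [9.8, 31.7]}
00 #########bbbbbbb                        
01 ######ooo#bbbbbbb.                      
02 bbbbb#ooo##bbbbbbbb                     
03 bbbbboooo#++bbbbbbbbbb                  
04 bbb#ooo##+::bbbb+++#bbb.                
05 bbboooo#+:::bbb:.  .:bb:         ...::::
06 +boooo#+::::+bb      bb.       .:+++::::
07 ++ooo#+:::::+bbbbbbbbbb       .++:::::::
08 :ooo#+::::...:bbbbbbbb:      .++::+:::::
09 ooo#++::::.   .:+++:..       :++++::::::
10 oo#+..:+::+..               .:++++::::::
11 oo#.   :::::+               .:++::::::::
12 oo:    :++::+.             .::+:::::::::
13 w:     ..::::+.            .:+::::::::::
14 ww        :::++..          :++++::::::::
15 www       :+:
[... 5087 characters left out ...]
*%%*%@@@@@%-....
.......:*@@@@#**#@@%%%@%#%@@@@@%=....
.......:*@@@@@%%@%%@@@%%@@@@#@@%+....
.......:*@@%*@@@@*+%%#*+%@@@##@%+....
........+@%*=*%%*+=++++=*##%@%%%+....
....... *@#+++++=++++**+=**%@@#%+....
.......:%@++++++++=##**#*%%%@@#%+....
...... +@#+++++++++%%###%@@@@@*#+....
......-*@#+++++****#@%%@@*%@@#+@+....
......*#*%++++=##**#@@@@#++#*+*@+....
......+#*@*++**#@%%@@##*++++=+%%-....
......*%%@@#+%@%@@@@*===++++*%@*.....
-.....-##%#%%@@@@%%*+=++++*#%%#-.....
+:.....-##*%@@@@@#*++****%%@#=:......
+-..... -*%@@@@@@###%%%@@@#+:........
+=-..... +@@@@@@%@@@@@@@+=:..........
+++-.....*@@@@+-*%+=====. ...........
+++=...:+@@@@+  -=.    ..............
++++-. =@@@@*........................
```

```bash
python3 -m crank '[0,0,0,-0.02,0,0,0, 0,0,0,-0.02,0,0,0, 0,0,0,-0.02,0,0,0, 0,0,0,-0.02,0,0,0, 0,0,0,-0.02,0,0,0, 0,0,0,-0.02,0,0,0, 0,0,0,-0.02,0,0,0, 0,0,0,-0.02,0,0,0, 0,0,0,-0.02,0,0,0, 0,0,0,-0.02,0,0,0]'
python3 - <<'E'
from h import *
s=r.grab_frame("scene"); b=np.load("s9.npy"); o=np.load("scene.npy")
s2=r.grab_frame("scene"); print("moving?",np.abs(s.astype(int)-s2).sum(2).max())
for k,L in ((1,.135),(3,.13),(4,.15)):
    e=RO+RQ.apply([0,(k-2)*.1,.265])+D*.006; print(k,"eye",proj("scene",e)[0],"body",proj("scene",e-[0,0,L])[0])
df=(np.abs(s.astype(int)-o).sum(2)>75).astype(np.uint8); x0,y0=205,145
for y in range(y0,y0+130,2): print("%3d"%y,"".join("#" if df[y:y+2,x:x+2].mean()>.4 else "." for x in range(x0,x0+170,2)))
E
```

```text
t: 44.73
tcp_pos: [0.4335, -0.0787, 0.3991]
tool_rot: [0.002, 0.788, -0.048]
ft_force: [0.4, -0.6, -0.6]
grip_width: 1.001
moving? 101
1 eye [257.1 191.1] body [260.4 227.4]
3 eye [285.1 232.7] body [287. 269.]
4 eye [301.7 257.2] body [302.8 299.2]
145 .....................................................................................
147 .....................................................................................
149 .....................................................................................
151 .....................................................................................
153 .....................................................................................
155 .....................................................................................
157 ..............................................#####..................................
159 .............................................#########...............................
161 ............................................############.............................
163 ....................................
[... 4299 characters left out ...]
.........########...######.........########..........#################
261 ..................##.....##.####...#######.........##....#..........#################
263 ...................##.....#######..#######..........######.........################..
265 ...................##.....#######..#######............###........################....
267 ....................##....#######..#######.#....................################.....
269 ....................##.....#######.#########..................################.......
271 .....................#..........#..##########............##.################.........
273 ....................................##########..........###############.##...........
```

Run:
```python
from h import *
s=r.grab_frame("scene").astype(int); o=np.load("scene.npy").astype(int)
h=cv2.cvtColor(s.astype(np.uint8),cv2.COLOR_RGB2HSV); 
m=(np.abs(s-o).sum(2)>75)&(h[:,:,1]>110)&(h[:,:,0]<20)
ys,xs=np.nonzero(m[262:340,285:330]); print("brush px",len(xs),xs.mean()+285,ys.mean()+262)
for n,P in (("tape",[.6558,.0888,.01]),("tin",[.664,-.1438,.014]),("glue",[.6337,-.366,.05])):
    x,y=proj("scene",P)[0].astype(int); print(n,np.abs(s-o).sum(2)[y-4:y+5,x-4:x+5].mean().round(0))
print(r.finish_job())
```

```text
brush px 189 307.64021164021165 300.1058201058201
tape 137.0
tin 20.0
glue 3.0
the job is handed in; nothing more can be done
None
```

I handed the job in at about 45 s of the 210 s allowed; it reports no verdict. The beads are in the jar, and the funnel, scoop and brush are each on a peg of their own. I saw no shears or template, so the brush was the only loose tool to hang.

- **Funnel and jar:** I seated the grey steel funnel in the jar. A picture fit put it about 3 mm off the jar's axis, tilted about 4.5°.
- **Beads:** I poured the scoop, and the pictures afterwards showed all six beads in the jar. After the funnel was lifted out, the jar was still upright in the last scene image.
- **Hanging:** The funnel is on peg 1, the scoop on peg 3 and the brush on peg 4. In the scene camera each peg went through its eye before I let go. Afterwards the eyes sat at the bar, and the bodies hung within about 6 pixels (roughly 2 cm) of where I expected them for the funnel and brush, and in about the right place for the scoop.

**Checks that were weak or disagreed:**
- **Tape measure:** the image where it lies changed a lot (137, against 20 for the tin and 3 for the glue bottle). I put this down to the scoop now hanging in front of it, but I didn't confirm it. Nothing should have touched it.
- **Stillness:** the last two frames still differed at some pixels. I took this as image noise, but a little sway isn't ruled out.
- **Funnel eye:** one automatic fit of the eye's position before hanging was ambiguous, so I used a text rendering of the camera image instead.
- **Spool:** I made no final check on it. The arm never went near it.

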